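# Hall console: hang up the basket, then offer the ball dish

## Robot

A 6-joint arm with a two-finger parallel gripper is mounted at the origin on the work surface. World frame = base frame: x ahead of the robot, y to its left, z up, the work surface at z = 0. Lengths are in m, angles in rad, forces in N, time in s.
With the tool pointing down it reaches from about 0.325 to 0.9 m from the base axis. Payload 3.5 kg.
Tool frame: the origin (TCP) lies midway between the tips of the shut fingers; the grasp point (between the pads) lies 19 mm behind it; y points along the fingers, z is the direction in which the jaws open and shut, and the axes are right-handed (so a half turn about y gives the same grasp; the last joint's range is limited). The gripper opens to 85 mm and grips with 20 to 120 N. Pads are 22 mm wide; open, the fingers measure 114 mm over their backs; the gripper's body (76 mm by 85 mm) begins 54 mm behind the grasp point. The pads swing forward as they close: fully open they stand 13 mm farther back than shut.
Start: joints at [1.228, 0.276, -0.026, 1.268, 0, 1.467], TCP at [0.148, 0.607, 0.231] pointing down, gripper open.
Joint ranges: [-3.12, 3.12], [-0.85, 1.88], [-1.08, 1.24], [-1.95, 2.15], [-1.57, 1.53], [-3.14, 3.14]. Speed limits (rad/s): [2.57, 2.57, 3.14, 3.14, 3.14, 3.14].

## Interface

Orientations are given as a rotation vector (axis times angle).
In Python, from bench import sensors, optics, r gives the robot as it stands. The module is installed in compiled form; this text tells all that it offers.
- The arm moves only by the shell command python3 -m inch 'ROWS' [FORCE]. ROWS is JSON, a list that holds one entry, the list of rows, each a list of 7 numbers: the shift along the tool's x, y, z as a fraction of full scale, then the turn, a rotation vector about the tool's x, y, z as a fraction of full scale, then the opening, from 0 (shut) to 1 (fully open). A call has 1 to 10 rows; each row shifts and turns the commanded pose from where the row before left it, along the tool's axes as they then stand; what a row does not reach is not made up. Full scale, the value 1, is 0.6 m for a shift and 90 degrees for a turn. A row lasts 1/10 s, in which the tool goes at most 50 mm and 8.59 degrees, less where a joint would pass 70% of its speed; a pose out of reach is approached as far as the arm can. A call with a number of a shift or a turn outside -1 to 1 is refused whole. A call with a gripper value outside its range is refused whole. The fingers move at their own pace and stop on an object; FORCE is the grip in N (left out, the last holds). Time passes only in rows, so rows that do not move let the fingers close. It gives the time, the measured TCP pose, the force and the opening at its end, in the units of the state.
- sensors.sense(): the state, without advancing time (a new reading comes with each control period).
- optics.capture(name): name is "scene" or "top" or "wrist"; returns a dict with "img" (400x640x3 uint8, red, green, blue), "depth" (400x640 float32, m along the optical axis (not along the pixel's ray), 0 where there is no reading), "fx", "fy", "cx", "cy" (pixels), "k1" (the pictures are not rectified: a ray, as slopes to the right and down, at radius r is drawn at 1 + k1 r^2 times it, then the intrinsics apply), "pose" (4x4, takes a point from camera to world coordinates). Camera axes: x right, y up, looking along -z (the intrinsics and any distortion apply to the point x, -y, -z); pixel columns grow to the right and rows downward; lengths in m; the calibration is good to about 2 mm. A picture is of the moment at which its call begins.
- r.close_job(): hands the job in, once; it reports no verdict.
Trained networks look in the newest picture that a camera, given by its name, has taken for a name from the list of things; names that differ only in an ending like _2 or _b are one class to them, and where a whole thing is asked for, a point or a joint stands for the part that bears it (a point fixed in the world has none). Each returns a list of dicts, best first, with "score" (0 to 1); they miss things now and then, are a little off and sometimes report something else, mostly with a low value. They report only what shows in the picture. A call takes as long as a camera call.
- optics.find_in(camera, thing): "bbox" ([centre column, centre row, width, height] in pixels, round what is visible of it).
- optics.place_of(camera, thing): "xy" ([column, row] in pixels: a listed point, or the origin of a listed thing).
The state is a dict: "time": time; "joint_pos": joint angles; "qd": joint speeds; "tau": joint torques, N m; "tcp_pos": TCP position; "orientation": TCP orientation; "ft_force": force on the tool from outside, world axes, zero at the start; "wrist_torque": the same for the moment, N m; "gripper_width": finger opening in m.
Only numpy, scipy, OpenCV 4.12 (cv2) and the standard library are available. Lean on these libraries where they do the work, as an engineer would, in place of code of your own. Each camera call takes 0.05 s, during which the arm holds its last target.

## Task

I am standing across the hall console from you. First hang the black metal basket that stands between us by its handle on the free upper hook of the key stand and let go of it; then pick up the wooden dish by its handle, lift it straight up at least 10 cm clear of the console and only then turn it a quarter turn, so that the handle points straight back to your side and the bowl straight across to me. Keep the dish level with the loose stone ball in its middle throughout, do not touch the ball, leave the other things where they are, and finish while still holding the dish out like that, high and steady.

Things in the scene. Friction and masses are not known exactly. Their poses are not given: they have to be found in the camera images.
- basket_bar (a point): Middle of the basket's wooden grip: a level round bar, 14 mm thick, 100 mm long along the basket's y, the same either way round, 160 mm above the basket's underside and 80 mm above its rim. z is the basket's upright axis. The hook needs the middle of the bar free: grip it 30 to 35 mm to one side of the middle.
- basket: Loose round black sheet-metal basket, 124 mm across the rim, 100 mm at the foot, 80 mm high, 0.22 to 0.4 kg, with a fixed upright handle: two 7 mm wire uprights at y = +-63 mm carrying the wooden grip. Origin at the centre of its underside, axes as its grip.
- hook_seat (a point): Where the bar's middle lies when hung on the upper hook, 251 mm above the console, 11 mm above the centre of the hook's 8 mm wire. Axes as the stand: the hook's tip turns up at x = -29 mm and reaches 23 mm above this point; the post is at x = +95 mm, its top 14 mm above this point. The bar comes in lying along y, over the tip from its -x side, the basket's rim passing below the wire.
- stand: The key stand, fixed: a dark steel foot 110 mm across and 14 mm high and a 13 mm thick post 265 mm high, on the left or on the right of the console. Origin under the centre of the foot; the free upper hook points to its -x, a small lower hook with a bunch of keys to its +x.
- dish_center (a point): Middle of the loose round wooden dish, 13 mm above its underside: 150 mm across, 26 mm high, 0.19 to 0.3 kg, hollow rising gently from 6 mm above the underside at the middle to the rim. Its straight handle runs along its -x. z is up when level. It starts with the handle pointing roughly to the robot's right (world -y).
- dish: The same dish; origin at the centre of its underside, same axes.
- dish_grip (a point): Point on the handle to hold the dish by, 105 mm from its middle along -x, 19 mm above its underside. The handle is 26 mm wide (y), 14 mm thick (12 to 26 mm above the underside) and runs from 75 to 155 mm from the middle. Hold it firmly (30 N or more): the dish is nose-heavy about this point. Axes as the dish.
- ball_center (a point): Centre of the loose stone ball, 40 mm in diameter, 0.087 kg, lying in the middle of the dish (its centre 26 mm above the dish's underside). It rolls if the dish is tilted more than a few degrees or jerked.
- far_side (a point): Fixed point on the console top (1.2 m deep, 1.5 m long) straight ahead of the robot's base, 170 mm short of the far long edge, where the person stands. Its x points straight across from the robot to the person, z up. The finished dish has its own x the same way.
- pot: Succulent in a white pot, fixed, 100 mm across, about 140 mm high with its leaves, on the other side of the console from the stand. Origin under its centre, as for the next ones. Leave alone.
- brush: Clothes brush, loose, 150 x 42 x 38 mm, long along x. Leave alone.
- tin: Polish tin, loose, 75 mm across, 25 mm high. Leave alone.
- case: Glasses case, loose, 150 x 54 x 38 mm, long along x. Leave alone.
- wallet: Dark wallet lying flat, loose, 110 x 86 x 19 mm. Leave alone.
- candle: Candle jar, loose, 74 mm across, 80 mm high. Leave alone.

How it is judged:
On the way, in this order (a step that is already met when the one before it is completed fails the run):
1. the basket hangs by its handle on the hook, let go of and at rest (x of basket_bar in the frame of hook_seat between -0.025 and 0.025 m and y of basket_bar in the frame of hook_seat between -0.045 and 0.045 m and z of basket_bar in the frame of hook_seat between -0.015 and 0.02 m and contact force between basket and stand above 1 N and contact force between basket and the arm below 0.1 N and contact force between basket and the fingers below 0.1 N and linear speed of basket below 0.08 m/s), for 0.3 s.
2. the dish is lifted clear of the console, its handle still roughly to the side and the ball in its middle (all of step 1 and distance between the grasp point and dish_grip below 0.06 m and contact force between dish and the fingers above 1 N and angle between dish_center's own z axis and vertical below 0.1 rad and height (world z) of dish_center above 0.08 m and angle between the x axis of dish_center and the x axis of far_side, either way round above 0.9 rad and horizontal distance between ball_center and dish_center below 0.025 m), for 0.1 s.
3. the dish is turned so that its bowl faces the person, held high and level with the ball in its middle (all of step 1 and distance between the grasp point and dish_grip below 0.06 m and contact force between dish and the fingers above 1 N and angle between dish_center's own z axis and vertical below 0.1 rad and height (world z) of dish_center above 0.09 m and angle between the x axis of dish_center and the x axis of far_side, either way round below 0.3 rad and x of far_side in the frame of dish_center above 0 m and horizontal distance between ball_center and dish_center below 0.02 m), for 0.2 s.
At the end, for the whole second after the job is handed in: The basket hangs on the upper hook by its bar (within 25 mm), untouched. The robot holds the dish by its handle over 90 mm up, at rest, level within 0.1 rad, resting on nothing else, its bowl towards the person (its x within 0.3 rad of the console's), the ball in it within 20 mm of the middle (all of step 3 and z of ball_center in the frame of dish_center between 0.006 and 0.022 m and linear speed of dish below 0.03 m/s and angular speed of dish below 0.15 rad/s and contact force between dish and basket below 0.1 N and contact force between dish and stand below 0.1 N); the arm keeps its last pose, push and grip.
It fails at once if the ball leaves the middle of the dish (more than 30 mm off) (horizontal distance between ball_center and dish_center above 0.03 m).
It fails at once if the dish is tilted by more than 0.2 rad (angle between dish_center's own z axis and vertical above 0.2 rad).
It fails at once if the ball is touched by the robot (contact force between ball and the fingers above 0.3 N or contact force between ball and the arm above 0.3 N).
It fails at once if one of the other things on the console is moved by more than 30 mm (distance of any of brush, tin, case, wallet, candle from where it was at the start of the episode above 0.03 m).
It also fails if it takes over 72 s, if anything falls off the work surface, if the arm or the gripper's body presses on something with over 40 N, if the wrist force passes 120 N, or if a joint passes its speed limit or range.

## Working session

There is one attempt and no reset: what is moved stays moved. The work goes in short steps, Python scripts to look and compute and a shell command to move; the robot and the scene stay as the last step left them, time stands still between calls to the robot, and variables do not carry over. Pictures are saved under pics/ and viewed, and the job is handed in when it is done.

```bash
mkdir -p pics; ls; cat > h.py <<'E'
import numpy as np, cv2
from bench import sensors, optics, r
from scipy.spatial.transform import Rotation as R
def K(c): return np.array([[c['fx'],0,c['cx']],[0,c['fy'],c['cy']],[0,0,1.]])
def D(c): return np.array([c['k1'],0,0,0.])
def ray(c,px):
    p=cv2.undistortPoints(np.array([[px]],float),K(c),D(c))[0,0]
    P=np.array(c['pose']); d=P[:3,:3]@np.array([p[0],-p[1],-1.]); return P[:3,3],d
def at_z(c,px,z):
    o,d=ray(c,px); return o+d*(z-o[2])/d[2]
def at_depth(c,px):
    u,v=int(round(px[0])),int(round(px[1])); w=c['depth'][max(v-1,0):v+2,max(u-1,0):u+2]; w=w[w>0]
    o,d=ray(c,px); return o+d*np.median(w) if w.size else None
def proj(c,p):
    P=np.linalg.inv(np.array(c['pose'])); q=P[:3,:3]@np.array(p)+P[:3,3]
    q=np.array([q[0],-q[1],-q[2]]); return cv2.projectPoints(q.reshape(1,1,3),np.zeros(3),np.zeros(3),K(c),D(c))[0].ravel()
def tri(rs):
    A=np.zeros((3,3));b=np.zeros(3)
    for o,d in rs:
        d=d/np.linalg.norm(d);M=np.eye(3)-np.outer(d,d);A+=M;b+=M@o
    return np.linalg.solve(A,b)
def cloud(c):
    h,w=c['depth'].shape; uu,vv=np.meshgrid(np.arange(w),np.arange(h))
    p=cv2.undistortPoints(np.stack([uu,vv],-1).reshape(-1,1,2).astype(float),K(c),D(c)).reshape(h,w,2)
    z=c['depth'][...,None]; q=np.concatenate([p[...,:1],-p[...,1:],-np.ones((h,w,1))],-1)*z
    P=np.array(c['pose']); return q@P[:3,:3].T+P[:3,3]
def save(c,n): cv2.imwrite('pics/'+n+'.png',cv2.cvtColor(c['img'],cv2.COLOR_RGB2BGR))
E
cat > a.py <<'E'
from h import *
np.set_printoptions(precision=4,suppress=True)
s=sensors.sense();print(s)
print(R.from_rotvec(s['orientation']).as_matrix())
for n in ['scene','top','wrist']:
    c=optics.capture(n);save(c,n+'0');print(n,c['fx'],c['cx'],c['cy'],c['k1'],np.array(c['pose']))
    for t in ['basket_bar','basket','hook_seat','stand','dish_center','dish_grip','ball_center','far_side','pot','brush','tin','case','wallet','candle']:
        l=optics.place_of(n,t)[:2]
        print(t,[(np.round(e['xy'],1),round(e['score'],2),at_depth(c,e['xy']) if 0<=e['xy'][0]<640 and 0<=e['xy'][1]<400 else None) for e in l])
E
python3 a.py
```

```text
pics
{'time': 0.0, 'joint_pos': array([ 1.2276,  0.2772, -0.0279,  1.268 , -0.    ,  1.4674]), 'qd': array([ 0.001 , -0.0005,  0.0002, -0.0001,  0.0002, -0.0014]), 'tau': array([ -0.002 , -44.551 ,  29.5205,   0.0165,  -0.0001,   0.    ]), 'tcp_pos': array([0.1482, 0.6064, 0.2301]), 'orientation': array([-1.5648,  0.1887, -0.188 ]), 'ft_force': array([-0.4488, -0.2637, -0.2799]), 'wrist_torque': array([0.0174, 0.0017, 0.012 ]), 'gripper_width': 0.08549099664202243}
[[ 0.9714 -0.0008  0.2375]
 [-0.2375 -0.0021  0.9714]
 [-0.0002 -1.     -0.0023]]
scene 364.9895823847213 319.84282782513446 197.88062150221236 -0.050588602424481696 [[ 0.6796 -0.4221  0.6     1.2398]
 [ 0.7334  0.4075 -0.5441 -0.6223]
 [-0.0148  0.8098  0.5865  0.786 ]
 [ 0.      0.      0.      1.    ]]
basket_bar [(array([365.3, 196.8]), 0.72, array([0.6964, 0.0476, 0.1696]))]
basket [(array([362.4, 240.6]), 0.66, array([0.7324, 0.0045, 0.0503]))]
hook_seat [(array([395.4, 120.9]), 0.85, array([-0.7454,  2.2138, -0.7282]))]
stand [(array([401.8, 193.6]), 0.82, array([0.6932, 0.2412, 0.0842]))]
dish_center [(array([312.5
[... 2031 characters left out ...]
]), 0.56, array([0.543 , 0.2283, 0.0258]))]
case [(array([393.5, 168.3]), 0.65, array([ 0.6786, -0.1969,  0.0383]))]
wallet [(array([425.6, 261. ]), 0.61, array([ 0.4141, -0.2802,  0.0224]))]
candle [(array([255.9, 162.1]), 0.86, array([0.6937, 0.192 , 0.0799]))]
wrist 335.6427523891054 319.90977442959786 192.36253776956832 -0.047078299800665725 [[ 0.2379 -0.9359 -0.2596  0.0813]
 [ 0.9713  0.2296  0.0624  0.6231]
 [ 0.0012 -0.267   0.9637  0.3739]
 [ 0.      0.      0.      1.    ]]
basket_bar []
basket []
hook_seat []
stand []
dish_center []
dish_grip []
ball_center []
far_side []
pot []
brush [(array([137., 394.]), 0.58, array([0.3995, 0.2844, 0.0145]))]
tin []
case []
wallet []
candle []
```

View pics/scene0.png

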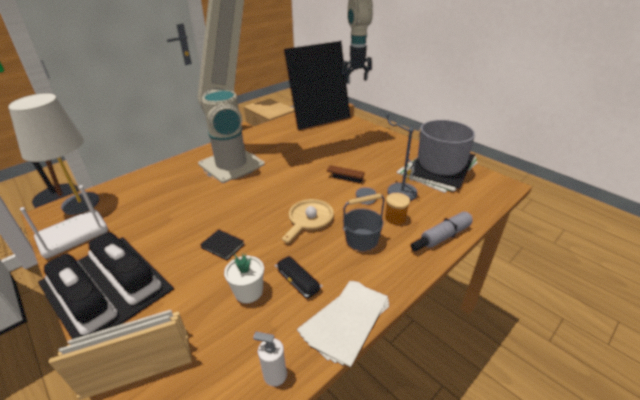

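View pics/top0.png

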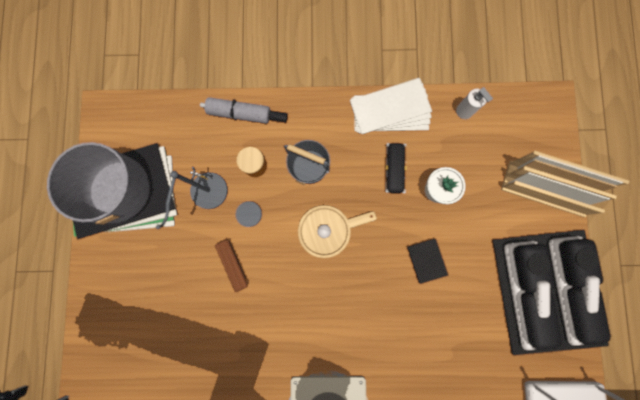

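View pics/wrist0.png

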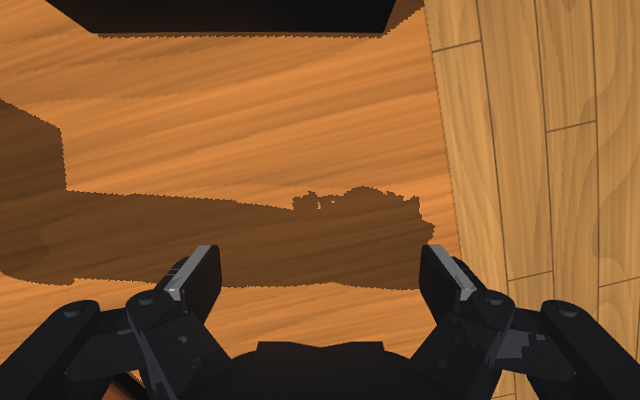

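```bash
python3 - <<'E'
import cv2
a=cv2.imread('pics/top0.png')[130:290,60:260];cv2.imwrite('pics/z1.png',cv2.resize(a,(750,600),interpolation=cv2.INTER_CUBIC))
a=cv2.imread('pics/scene0.png')[90:270,270:480];cv2.imwrite('pics/z2.png',cv2.resize(a,(700,600),interpolation=cv2.INTER_CUBIC))
E
```

```text
(no output)
```

View pics/z1.png

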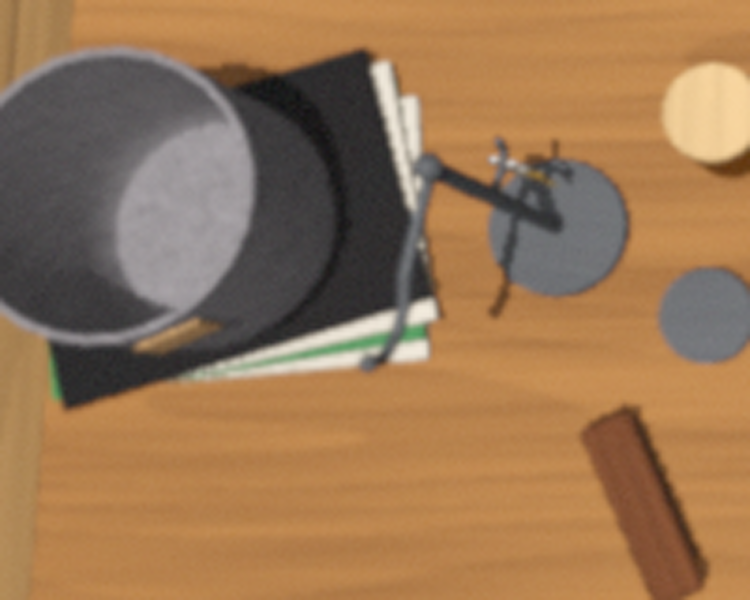

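View pics/z2.png

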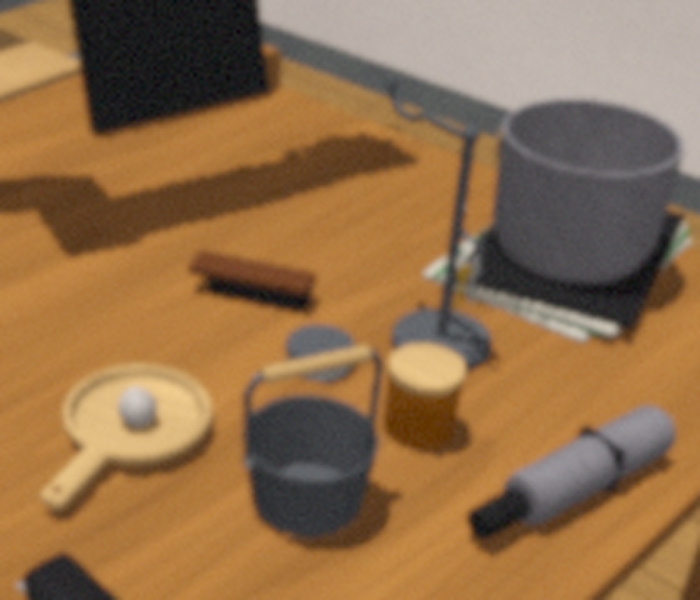

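```bash
cat > b.py <<'E'
from h import *
np.set_printoptions(precision=4,suppress=True)
t=optics.capture('top');s=optics.capture('scene')
def z1(x,y): return (60+x/3.75-.37,130+y/3.75-.37)
def z2(x,y): return (270+x/3.3333-.35,90+y/3.3333-.35)
for n,a,b in [('posttop',z1(430,165),z2(470,133)),('tip',z1(370,362),z2(395,86)),('foot',z1(560,228),z2(440,330))]:
    rs=[ray(t,a),ray(s,b)];p=tri(rs);print(n,p,proj(t,p)-a,proj(s,p)-b)
print('foot top z.014',at_z(t,z1(560,228),.014),'post',at_z(t,z1(430,165),.265),'tip',at_z(t,z1(368,362),.274))
# networks
for th,z in [('basket_bar',.16),('dish_center',.013),('dish_grip',.019),('ball_center',.026),('hook_seat',.251),('candle',0),('basket',0),('tin',0),('stand',0)]:
    A=optics.place_of('top',th);B=optics.place_of('scene',th)
    if A and B:
        p=tri([ray(t,A[0]['xy']),ray(s,B[0]['xy'])]);print(th,A[0]['score'],B[0]['score'],p,proj(t,p)-A[0]['xy'],'topz',at_z(t,A[0]['xy'],z),'scz',at_z(s,B[0]['xy'],z))
# cloud
for nm,c in [('top',t),('scene',s)]:
    C=cloud(c);img=c['img'].astype(int)
    X,Y,Z=C[...,0],C[...,1],C[...,2]
    m=(abs(X-.70)<.1)&(abs(Y-.045)<.1)&(Z>.13)&(Z<.2)&(img[...,0]>img[...,2]+40)
    p=C[m];print(nm,'bar pts',len(p),p.mean(0) if len(p) else'')
    if len(p)>5:
        q=p[:,:2]-np.median(p[:,:2],0);w,v=np.linalg.eigh(q.T@q);d=v[:,1];e=q@d;print('dir',d,'extent',e.min(),e.max(),'mid',np.median(p[:,:2],0)+d*(e.min()+e.max())/2,np.median(p[:,2]))
    # grid of max height around stand
    m=(X>.3)&(X<.85)&(Y>.1)&(Y<.75)&(Z>-.05)&(Z<.5)
    g=np.zeros((11,13))
    np.maximum.at(g,(((X[m]-.3)/.05).astype(int),((Y[m]-.1)/.05).astype(int)),Z[m])
    print('rows x .3.., cols y .1..\n',np.round(g*1000).astype(int))
    m=(abs(X-.5)<.12)&(abs(Y)<.2)&(Z>.008)&(Z<.035)&(img[...,0]>150)&(img[...,2]>80)
    p=C[m];print('dish',len(p))
E
python3 b.py
```

```text
posttop [0.6279 0.3434 0.2601] [-0.0358 -0.033 ] [-0.0311  0.0113]
tip [0.5079 0.3742 0.2635] [-0.3216 -0.2718] [-0.2501  0.0826]
foot [0.6254 0.3409 0.0227] [-0.2812 -0.2549] [-0.2878  0.0775]
foot top z.014 [0.626  0.3429 0.014 ] post [0.6268 0.3413 0.265 ] tip [0.5067 0.3698 0.274 ]
basket_bar 0.94 0.64 [0.696  0.0453 0.1762] [-0.4255 -0.389 ] topz [0.6991 0.0453 0.16  ] scz [0.6823 0.0644 0.16  ]
dish_grip 0.63 0.64 [ 0.5304 -0.0915  0.0249] [2.2171 1.5848] topz [ 0.5355 -0.0856  0.019 ] scz [ 0.5203 -0.0936  0.019 ]
ball_center 0.46 0.45 [0.5011 0.0079 0.0073] [0.038  0.0296] topz [0.5004 0.0076 0.026 ] scz [ 0.5188 -0.0073  0.026 ]
hook_seat 0.7 0.83 [0.5359 0.3619 0.2519] [-0.8329 -0.7228] topz [0.5343 0.3603 0.251 ] scz [0.5352 0.3668 0.251 ]
candle 0.64 0.89 [ 0.7019  0.2205 -0.0044] [-0.1484 -0.1389] topz [0.7004 0.2191 0.    ] scz [0.7051 0.2164 0.    ]
basket 0.87 0.93 [ 0.6885  0.0501 -0.0076] [1.2233 1.0502] topz [0.6902 0.0533 0.    ] scz [0.6913 0.0394 0.    ]
tin 0.88 0.69 [ 0.5461  0.2395 -0.0127] [-1.2349 -1.0801] topz [0.5418 0.2329 0.    ] scz [0.5594 0.2303 0.  
[... 992 characters left out ...]
2 0.067868098187568 mid [0.6976 0.0433] 0.1648248475000042
rows x .3.., cols y .1..
 [[  8  10  43  42   8   9   7   8   8   7   5   6   4]
 [  8   8  46  45   7   9   8   8   8   6   5   8   5]
 [  8   8  44  44  42   7   8   8   8   4   5   5   5]
 [  9   8   7  46  44   8   8   8   7   4   6   3   0]
 [  8  32  31  29   8 277  16  21 178 178 176 174   0]
 [  7  30  32  30 256 256  30 156 176   0 178 177   0]
 [  0   6   6  18 268 138  31 177 176   0   0 177 163]
 [ 84  85  86   4 165 116   6 178 177  28   0 177  30]
 [158  86  86   6   6   6  12  30 177 177 178 177  27]
 [  6   8   7   6   6   6   6  30  29  25   5   4   4]
 [ 47  55  53  52   7   6   7   7   9   7   6   5   4]]
dish 1067
```

The hook points towards the robot's side. The basket is at about (0.696, 0.046), with its bar at roughly 66°. The seat is at about (0.535, 0.363, 0.251), and the dish's handle points roughly to -y. I'll move clear of the start pose, then turn.

```bash
python3 -m inch '[[[0.06,-0.033,-0.033,0,0,0,1],[0.06,-0.033,-0.033,0,0,0,1],[0.06,-0.033,-0.033,0,0,0,1],[0.06,-0.033,-0.033,0,0,0,1],[0.06,-0.033,-0.033,0,0,0,1],[0,0,0,0,0,0,1]]]'; python3 -m inch '[[[0,0,0,0,-0.0883,0,1],[0,0,0,0,-0.0883,0,1],[0,0,0,0,-0.0883,0,1],[0,0,0,0,-0.0883,0,1],[0,0,0,0,-0.0883,0,1],[0,0,0,0,-0.0883,0,1],[0,0,0,0,-0.0883,0,1],[0,0,0,0,-0.0883,0,1],[0,0,0,0,-0.0883,0,1],[0,0,0,0,-0.0883,0,1]]]'
cat > go.py <<'E'
# usage: go.py x y z zang_deg(optional): TCP target -> tool-axis shift fractions; turn fraction about tool y
from h import *
import sys
np.set_printoptions(precision=4,suppress=True)
s=sensors.sense();M=R.from_rotvec(s['orientation']).as_matrix()
print('t',s['time'],'tcp',s['tcp_pos'],'zang',np.degrees(np.arctan2(M[1,2],M[0,2])),'ydir',M[:,1],'q',s['joint_pos'],'F',s['ft_force'],'w',s['gripper_width'])
if len(sys.argv)>3:
    t=np.array([float(v) for v in sys.argv[1:4]]);d=M.T@(t-s['tcp_pos']);print('shift frac',d/.6,'dist',np.linalg.norm(d))
    if len(sys.argv)>4:
        a=float(sys.argv[4])
        T=np.column_stack([[np.sin(np.radians(a)),-np.cos(np.radians(a)),0],[0,0,-1],[np.cos(np.radians(a)),np.sin(np.radians(a)),0]])
        print('turn frac',R.from_matrix(M.T@T).as_rotvec()/(np.pi/2),'shift frac after turn',T.T@(t-s['tcp_pos'])/.6)
E
python3 go.py 0.64 0.00 0.33 155.8
```

```text
time: 3.85
tcp_pos: [0.3038, 0.4669, 0.334]
orientation: [-1.558, 0.189, -0.196]
ft_force: [0.5, 1.2, 0.9]
gripper_width: 0.0857
time: 4.85
tcp_pos: [0.299, 0.4686, 0.3297]
orientation: [-1.378, -0.896, 0.897]
ft_force: [0.3, -0.2, 0.7]
gripper_width: 0.0856
t 4.85 tcp [0.299  0.4686 0.3297] zang 156.10056602105556 ydir [-0.0009 -0.0004 -1.    ] q [ 0.8864  0.1185 -0.015   1.4381  0.0005 -0.2673] F [ 0.3196 -0.2147  0.6866] w 0.08562618302836207
shift frac [-0.4837 -0.0007 -0.8361] dist 0.5795561326297967
turn frac [-0.0004  0.0033 -0.0004] shift frac after turn [-0.4793 -0.0005 -0.8386]
```

```bash
python3 -m inch '[[[-0.035,0,-0.06,0,0,0,1],[-0.035,0,-0.06,0,0,0,1],[-0.035,0,-0.06,0,0,0,1],[-0.035,0,-0.06,0,0,0,1],[-0.035,0,-0.06,0,0,0,1],[-0.035,0,-0.06,0,0,0,1],[-0.035,0,-0.06,0,0,0,1]]]'; python3 -m inch '[[[-0.035,0,-0.06,0,0,0,1],[-0.035,0,-0.06,0,0,0,1],[-0.035,0,-0.06,0,0,0,1],[-0.035,0,-0.06,0,0,0,1],[-0.035,0,-0.06,0,0,0,1],[-0.035,0,-0.06,0,0,0,1],[-0.034,0,-0.056,0,0,0,1],[0,0,0,0,0,0,1],[0,0,0,0,0,0,1]]]'
cat > look.py <<'E'
from h import *
import sys
np.set_printoptions(precision=4,suppress=True)
c=optics.capture('wrist');save(c,sys.argv[1])
np.savez('w_'+sys.argv[1]+'.npz',**{k:np.array(v) for k,v in c.items()})
for t in sys.argv[2:]:
    print(t,[(np.round(e['xy'],1),round(e['score'],2)) for e in optics.place_of('wrist',t)[:2]])
E
python3 go.py; python3 look.py w1 basket_bar basket dish_grip dish_center
```

```text
time: 5.55
tcp_pos: [0.4694, 0.2299, 0.3299]
orientation: [-1.379, -0.892, 0.892]
ft_force: [-0.4, 1.2, -0.4]
gripper_width: 0.0856
time: 6.45
tcp_pos: [0.6365, -0.0054, 0.3292]
orientation: [-1.379, -0.89, 0.892]
ft_force: [-0.4, -0.1, -0.0]
gripper_width: 0.0854
t 6.45 tcp [ 0.6365 -0.0054  0.3292] zang 155.67316746002865 ydir [-0.0019  0.0009 -1.    ] q [-0.1104  0.2678  0.1654  1.4704  0.0006 -1.2566] F [-0.3647 -0.0597 -0.0465] w 0.08536713375752544
basket_bar [(array([285.4, 245.3]), 0.82), (array([522.5, 250.7]), 0.56)]
basket [(array([294.8, 197.7]), 0.7)]
dish_grip [(array([367.9,  53.2]), 0.67)]
dish_center [(array([415. , 120.8]), 0.69), (array([284.8, 243.9]), 0.56)]
```

View pics/w1.png

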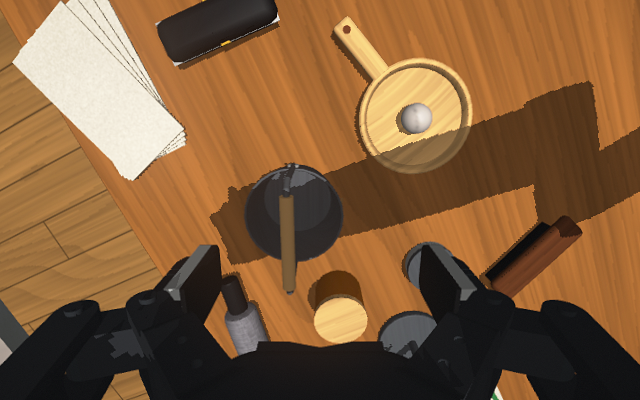

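```bash
python3 - <<'E'
from h import *
np.set_printoptions(precision=4,suppress=True)
c=dict(np.load('w_w1.npz'))
for p in [(286,196),(289,291),(287,243)]: print(at_z(c,p,.16),at_depth(c,p))
t=optics.capture('top')
A=optics.place_of('top','basket_bar')[0]
p=tri([ray(t,A['xy']),ray(c,(285.4,245.3))]);print(A,p)
s=optics.capture('scene');B=optics.place_of('scene','basket_bar')[0]
p=tri([ray(t,A['xy']),ray(s,B['xy']),ray(c,(287,243.5))]);print(B,p)
cv2.imwrite('pics/z3.png',cv2.resize(c['img'][170:310,230:370,::-1],(600,600),interpolation=cv2.INTER_CUBIC))
E
```

```text
[0.6739 0.0021 0.16  ] [0.6733 0.0014 0.163 ]
[0.7168 0.0973 0.16  ] [0.7161 0.0963 0.162 ]
[0.6946 0.0469 0.16  ] [0.6926 0.0443 0.1671]Traceback (most recent call last):
  File "<stdin>", line 6, in <module>
IndexError: list index out of range
```

```bash
python3 go.py 0.682 0.0184 0.200 155.8
```

```text
t 6.8 tcp [ 0.6361 -0.0044  0.3307] zang 155.812635603261 ydir [ 0.0004  0.     -1.    ] q [-0.1085  0.2651  0.1649  1.4703  0.0001 -1.2572] F [0.6122 0.3113 0.4145] w 0.08538309551961697
shift frac [ 0.066   0.2178 -0.0542] dist 0.14037175371388355
turn frac [0.0002 0.0001 0.0001] shift frac after turn [ 0.0661  0.2178 -0.0543]
```

```bash
python3 -m inch '[[[0.033,0,-0.027,0,0,0,1],[0.033,0.018,-0.027,0,0,0,1],[0,0.05,0,0,0,0,1],[0,0.05,0,0,0,0,1],[0,0.05,0,0,0,0,1],[0,0.05,0,0,0,0,1],[0,0,0,0,0,0,1],[0,0,0,0,0,0,1]]]'; python3 look.py w2 basket_bar; python3 go.py 0.682 0.0184 0.141 155.8
```

```text
time: 7.6
tcp_pos: [0.6818, 0.0177, 0.1996]
orientation: [-1.379, -0.891, 0.893]
ft_force: [0.4, 0.2, 0.4]
gripper_width: 0.0852
basket_bar [(array([319.9, 272.2]), 0.56), (array([486.2,  86.6]), 0.27)]
t 7.7 tcp [0.6836 0.0174 0.202 ] zang 155.74350070111183 ydir [ 0.0038 -0.0002 -1.    ] q [-0.069   0.3925  0.0719  1.2463  0.     -1.2164] F [-0.2088 -0.3464 -0.1676] w 0.08550281031174635
shift frac [0.0002 0.1017 0.0035] dist 0.06106071893249589
turn frac [ 0.0023 -0.0006  0.0009] shift frac after turn [0.0004 0.1017 0.0032]
```

View pics/w2.png

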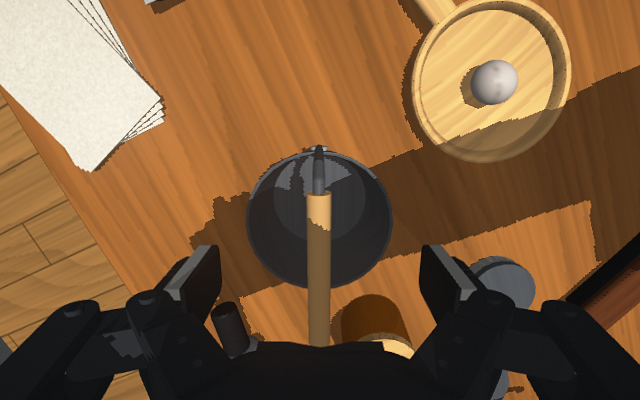

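The bar, at column 318 and rows 193–346, is centred between the fingers. Next I descend and close.

```bash
python3 -m inch '[[[0,0.034,0,0,0,0,1],[0,0.034,0.002,0,0,0,1],[0,0.0335,0,0,0,0,1],[0,0,0,0,0,0,1],[0,0,0,0,0,0,0],[0,0,0,0,0,0,0],[0,0,0,0,0,0,0],[0,0,0,0,0,0,0],[0,0,0,0,0,0,0],[0,0,0,0,0,0,0]]]' 80; python3 -m inch '[[[0,0,0,0,0,0,0],[0,0,0,0,0,0,0],[0,0,0,0,0,0,0],[0,0,0,0,0,0,0]]]'; python3 look.py w3 basket_bar;python3 go.py
```

```text
time: 8.7
tcp_pos: [0.682, 0.0175, 0.1395]
orientation: [-1.382, -0.893, 0.891]
ft_force: [0.4, -1.0, 2.9]
gripper_width: 0.0116
time: 9.1
tcp_pos: [0.682, 0.0175, 0.1395]
orientation: [-1.382, -0.893, 0.891]
ft_force: [1.3, -2.4, 5.6]
gripper_width: 0.012
basket_bar [(array([319.8, 339. ]), 0.9)]
t 9.2 tcp [0.682  0.0175 0.1395] zang 155.7183665197676 ydir [ 0.0019 -0.0007 -1.    ] q [-0.0689  0.4301 -0.0084  1.1302 -0.0005 -1.2159] F [ 1.4233 -2.2144  6.2997] w 0.011727961304501067
```

View pics/w3.png

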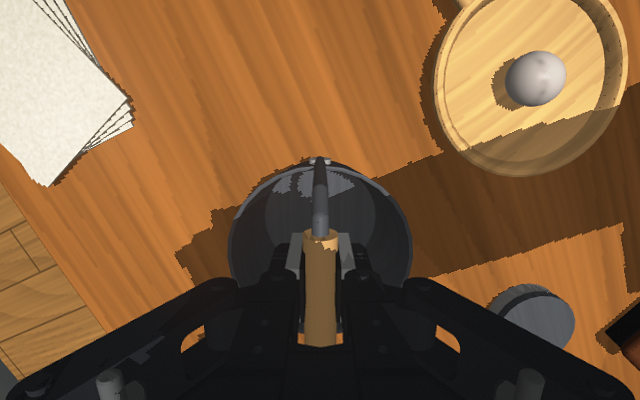

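```bash
python3 -m inch '[[[0,-0.015,0,0,0,0,0],[0,-0.02,0,0,0,0,0],[0,-0.03,0,0,0,0,0],[0,-0.03,0,0,0,0,0],[0,-0.03,0,0,0,0,0],[0,0,0,0,0,0,0],[0,0,0,0,0,0,0]]]' 80; python3 look.py w4 basket_bar;python3 go.py
```

```text
time: 9.9
tcp_pos: [0.6809, 0.018, 0.2134]
orientation: [-1.38, -0.892, 0.892]
ft_force: [0.0, 0.1, -2.8]
gripper_width: 0.0116
basket_bar [(array([322.7, 339.9]), 0.91)]
t 10.0 tcp [0.68   0.018  0.2119] zang 155.73743330920976 ydir [-0.0032  0.0003 -1.    ] q [-0.0685  0.3858  0.0832  1.2714  0.0001 -1.2158] F [-0.1332  0.4795 -2.3379] w 0.011808906585445896
```

View pics/w4.png

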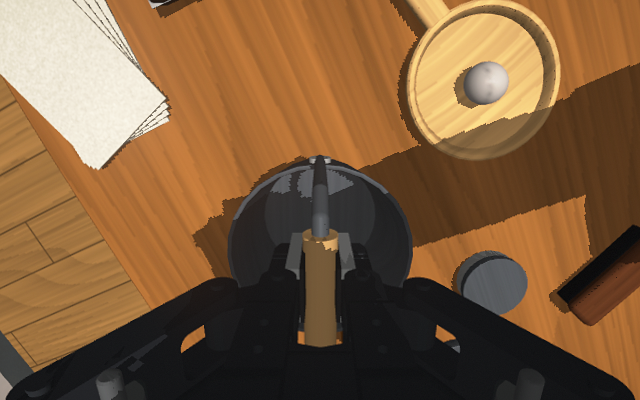

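```bash
python3 -m inch '[[[0,-0.025,0,0,0,0,0],[0,-0.035,0,0,0,0,0],[0,-0.035,0,0,0,0,0],[0,-0.025,0,0,0,0,0],[0,0,0,0,-0.04,0,0],[0,0,0,0,-0.04,0,0],[0,0,0,0,-0.038,0,0],[0,0,0,0,0,0,0]]]' 80;python3 go.py 0.41 0.08 0.282 166.4
```

```text
time: 10.8
tcp_pos: [0.681, 0.0178, 0.2857]
orientation: [-1.312, -1.032, 1.032]
ft_force: [0.5, 0.4, -2.5]
gripper_width: 0.0118
t 10.8 tcp [0.681  0.0178 0.2857] zang 166.34486137675455 ydir [-0.0005  0.0001 -1.    ] q [-0.0687  0.3585  0.1983  1.4111  0.     -1.4011] F [ 0.4558  0.3565 -2.5028] w 0.011777064336641933
shift frac [-0.006   0.0064  0.4634] dist 0.27808552362464367
turn frac [-0.0003 -0.0006 -0.    ] shift frac after turn [-0.0055  0.0062  0.4634]
```

```bash
python3 -m inch '[[[0,0,0.03,0,0,0,0],[0,0,0.05,0,0,0,0],[0,0,0.06,0,0,0,0],[0,0,0.06,0,0,0,0],[0,0,0.06,0,0,0,0],[0,0,0.06,0,0,0,0],[0,0,0.06,0,0,0,0],[0,0,0.05,0,0,0,0],[0,0,0.03,0,0,0,0],[0,0,0,0,0,0,0]]]' 80;python3 go.py 0.391 0.365 0.28 166.4
```

```text
time: 11.8
tcp_pos: [0.4103, 0.0834, 0.2858]
orientation: [-1.312, -1.031, 1.032]
ft_force: [-0.4, -0.7, -3.2]
gripper_width: 0.0113
t 11.8 tcp [0.4103 0.0834 0.2858] zang 166.35044269287454 ydir [-0.0011  0.0002 -1.    ] q [ 0.0457 -0.1224 -0.3459  1.3484  0.0003 -1.2868] F [-0.3847 -0.7376 -3.1543] w 0.011301062317809692
shift frac [0.4484 0.0099 0.142 ] dist 0.2822898719676243
turn frac [-0.0007 -0.0006 -0.    ] shift frac after turn [0.4486 0.0097 0.1416]
```

```bash
python3 -m inch '[[[0.03,0,0.01,0,0,0,0],[0.05,0,0.016,0,0,0,0],[0.06,0,0.019,0,0,0,0],[0.06,0,0.019,0,0,0,0],[0.06,0,0.019,0,0,0,0],[0.06,0,0.019,0,0,0,0],[0.06,0,0.019,0,0,0,0],[0.05,0,0.016,0,0,0,0],[0.018,0.005,0.005,0,0,0,0],[0,0,0,0,0,0,0]]]' 80;python3 go.py 0.391 0.365 0.28 166.4; python3 look.py w5 basket_bar hook_seat
cat > ts.py <<'E'
from h import *
import sys
np.set_printoptions(precision=4,suppress=True)
n=sys.argv[1]
S={}
for k in ['top','scene']:
    c=optics.capture(k);save(c,k+n);S[k]=(c,{})
    np.savez('c_'+k+n+'.npz',**{q:np.array(v) for q,v in c.items()})
    for t in sys.argv[2:]:
        l=optics.place_of(k,t);S[k][1][t]=l
        print(k,t,[(np.round(e['xy'],1),round(e['score'],2)) for e in l[:2]])
for t in sys.argv[2:]:
    a,b=S['top'][1][t],S['scene'][1][t]
    if a and b:
        p=tri([ray(S['top'][0],a[0]['xy']),ray(S['scene'][0],b[0]['xy'])]);print(t,p,'res',proj(S['top'][0],p)-a[0]['xy'])
E
python3 ts.py 1 basket_bar hook_seat
```

```text
time: 12.8
tcp_pos: [0.394, 0.3655, 0.2819]
orientation: [-1.312, -1.032, 1.034]
ft_force: [0.3, 0.2, -2.5]
gripper_width: 0.0119
t 12.8 tcp [0.394  0.3655 0.2819] zang 166.4271918734557 ydir [-0.0004 -0.0007 -1.    ] q [ 0.6277  0.0985 -0.1363  1.3367 -0.0003 -0.7062] F [ 0.2697  0.2141 -2.509 ] w 0.011921451441562373
shift frac [-0.002   0.0031  0.0047] dist 0.003593488456263557
turn frac [-0.0002  0.0003 -0.0005] shift frac after turn [-0.002   0.0031  0.0047]
basket_bar [(array([319.1, 338.1]), 0.61)]
hook_seat []
top basket_bar []
top hook_seat [(array([166.5, 214.7]), 0.75)]
scene basket_bar [(array([370. ,  90.7]), 0.87)]
scene hook_seat [(array([394.8, 119.7]), 0.93), (array([365. , 133.5]), 0.49)]
hook_seat [0.5384 0.3641 0.258 ] res [-2.3989 -2.1184]
```

View pics/w5.png

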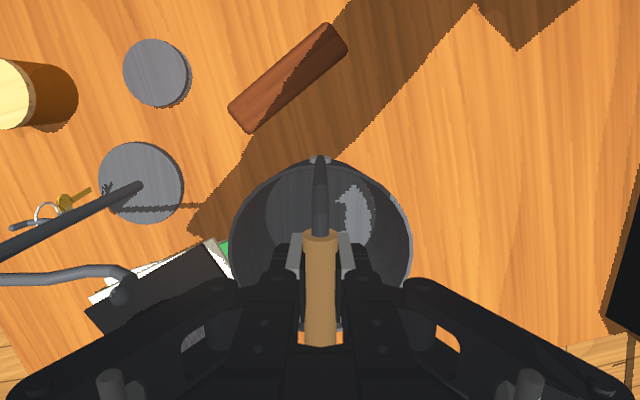

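View pics/scene1.png

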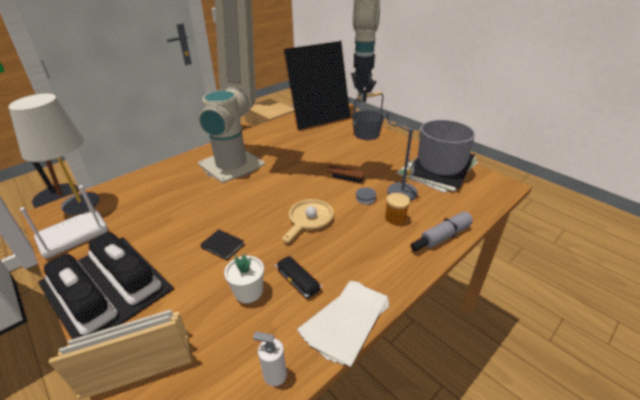

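View pics/top1.png

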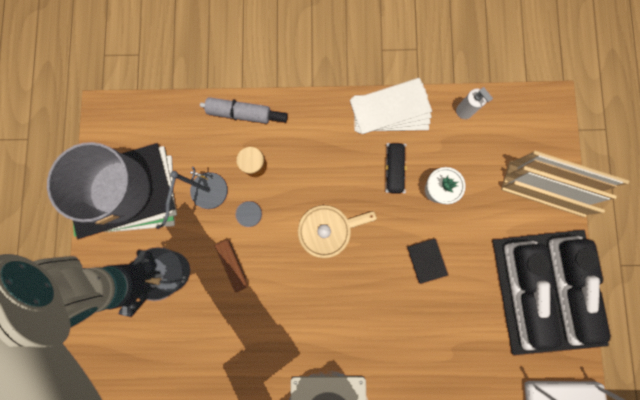

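```bash
python3 - <<'E'
from h import *
np.set_printoptions(precision=4,suppress=True)
c=dict(np.load('w_w5.npz'));t=dict(np.load('c_top1.npz'));s=dict(np.load('c_scene1.npz'))
print('tip at z.271',at_z(c,(121,292),.271),'d',at_depth(c,(121,292)))
for p in [(120,270),(90,271),(60,277),(30,279),(5,280)]: print('wire',at_z(c,p,.24),at_depth(c,p))
for p in [(120,190),(90,203),(60,219),(30,236),(5,250),(135,186)]: print('post',at_depth(c,p))
C=cloud(c);img=c['img'].astype(int)
m=(C[...,2]>.2)&(C[...,0]>.45)&(C[...,2]<.3)
# tip tri
print(tri([ray(c,(121,292)),ray(t,(158.4,226.2))]),tri([ray(c,(121,292)),ray(s,(388.2,115.5))]))
# bar
p=C[(img[...,0]>img[...,2]+30)&(C[...,2]>.26)&(C[...,2]<.33)];print('bar',len(p),p.mean(0),p.max(0)-p.min(0), np.percentile(p[:,2],[5,50,95]))
u=C[235:345,310:330];print([np.round(C[r,319],4) for r in (240,260,300,330)])
cv2.imwrite('pics/z5.png',cv2.resize(s['img'][75:160,340:430,::-1],(640,600),interpolation=cv2.INTER_CUBIC))
E
```

```text
tip at z.271 [0.5021 0.3695 0.271 ] d [0.5023 0.3696 0.2708]
wire [0.5216 0.3689 0.24  ] [0.5164 0.3664 0.2467]
wire [0.541  0.3653 0.24  ] [0.5381 0.3641 0.2433]
wire [0.5626 0.3648 0.24  ] [0.5525 0.3613 0.25  ]
wire [0.5835 0.3618 0.24  ] [0.5687 0.3573 0.2532]
wire [0.6013 0.3587 0.24  ] [0.5842 0.3542 0.254 ]
post [0.6229 0.342  0.0585]
post [0.6242 0.3413 0.1097]
post [0.6222 0.3425 0.1546]
post [0.6215 0.3442 0.1895]
post [0.6204 0.345  0.214 ]
post [0.6206 0.3449 0.0314]
[0.5071 0.3724 0.2649] [0.5089 0.3736 0.2635]
bar 3571 [0.3936 0.369  0.3084] [0.1537 0.0526 0.0624] [0.3049 0.3086 0.3102]
[array([0.3891, 0.3486, 0.3089]), array([0.391 , 0.3561, 0.3097]), array([0.3951, 0.3733, 0.3093]), array([0.3984, 0.3867, 0.3096])]
```

View pics/z5.png

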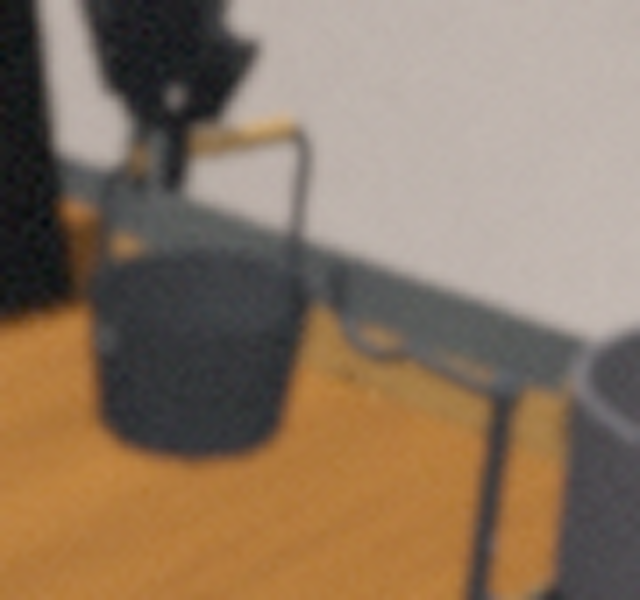

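```bash
python3 -m inch '[[[0,0.006,-0.015,0,0,0,0],[0,0,-0.025,0,0,0,0],[0,0,-0.03,0,0,0,0],[0,0,-0.03,0,0,0,0],[0,0,-0.03,0,0,0,0],[0,0,-0.03,0,0,0,0],[0,0,-0.03,0,0,0,0],[0,0,-0.02,0,0,0,0],[0,0,-0.0137,0,0,0,0],[0,0,0,0,0,0,0]]]' 80;python3 go.py 0.5245 0.334 0.278 166.4; python3 look.py w6; python3 ts.py 2 basket_bar hook_seat; python3 - <<'E'
import cv2
a=cv2.imread('pics/scene2.png');cv2.imwrite('pics/z6.png',cv2.resize(a[75:180,350:450],(570,600),interpolation=cv2.INTER_CUBIC))
E
```

```text
time: 14.25
tcp_pos: [0.5251, 0.3323, 0.2788]
orientation: [-1.313, -1.031, 1.031]
ft_force: [-0.7, 0.1, -2.1]
gripper_width: 0.0118
t 14.25 tcp [0.5251 0.3323 0.2788] zang 166.29630850605173 ydir [ 0. -0. -1.] q [ 0.4602  0.2505  0.0394  1.3597 -0.     -0.8714] F [-0.7069  0.0662 -2.1312] w 0.01181356280006972
shift frac [0.0025 0.0013 0.0017] dist 0.001970835072020218
turn frac [ 0.     -0.0012 -0.    ] shift frac after turn [0.0025 0.0013 0.0017]
top basket_bar [(array([156.8, 211.3]), 0.94), (array([209.4, 188.6]), 0.29)]
top hook_seat [(array([322.7, 138. ]), 0.75), (array([232.7, 267.3]), 0.49)]
scene basket_bar [(array([393.8, 105.1]), 0.55)]
scene hook_seat [(array([393.8, 119.6]), 0.92), (array([368.1, 196.8]), 0.33)]
basket_bar [0.5377 0.3569 0.3145] res [-1.0328 -0.8962]
hook_seat [0.7086 0.0343 0.4051] res [-18.9816 -22.2817]
```

View pics/w6.png

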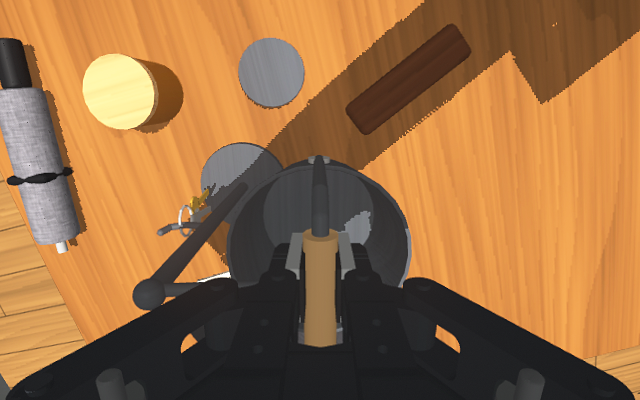

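View pics/z6.png

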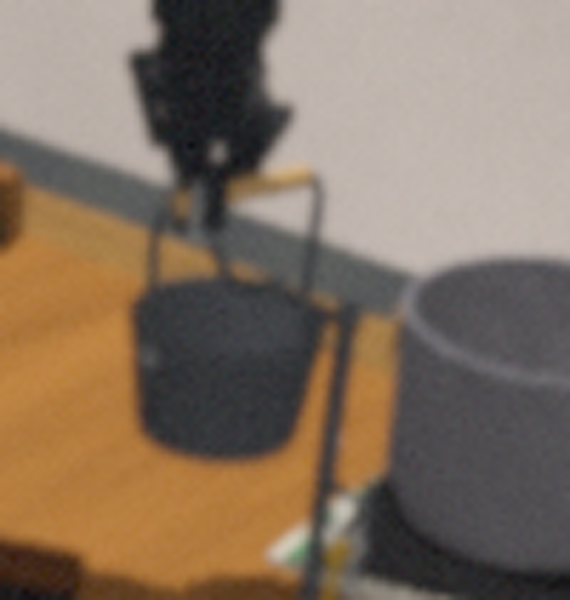

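```bash
python3 - <<'E'
from h import *
np.set_printoptions(precision=4,suppress=True)
c=dict(np.load('w_w6.npz'))
p=at_z(c,(148,293),.265);print(p,at_depth(c,(148,293)))
th=np.radians(-13.0);X=np.array([np.cos(th),np.sin(th)]);Y=np.array([-X[1],X[0]])
bar=np.array([.5251+.0075,.3323+.030]);d=bar-p[:2];print('bar in post frame',d@X,d@Y)
t=dict(np.load('c_top2.npz'));cv2.imwrite('pics/z7.png',cv2.resize(t['img'][160:250,110:230,::-1],(720,540),interpolation=cv2.INTER_CUBIC))
E
```

```text
[0.6212 0.3413 0.265 ] [0.6226 0.3423 0.263 ]
bar in post frame -0.09103706659202292 0.0005445898005878441
```

View pics/z7.png

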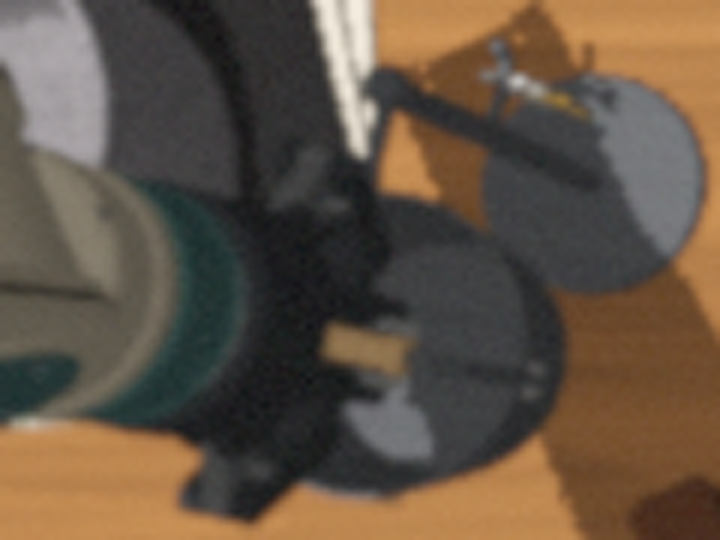

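```bash
python3 -m inch '[[[0,0.015,0.003,0,0,0,0],[0,0.02,0,0,0,0,0],[0,0.02,0,0,0,0,0],[0,0.013,0,0,0,0,0],[0,0,0,0,0,0,0],[0,0,0,0,0,0,0]]]' 80;python3 go.py;python3 -m inch '[[[0,0.004,0,0,0,0,0],[0,0.003,0,0,0,0,0],[0,0,0,0,0,0,0]]]' 80;python3 go.py
```

```text
time: 15.2
tcp_pos: [0.5221, 0.3329, 0.2377]
orientation: [-1.312, -1.031, 1.033]
ft_force: [0.1, -0.2, -2.4]
gripper_width: 0.012
t 15.2 tcp [0.5221 0.3329 0.2377] zang 166.3471926565478 ydir [-0.0008 -0.0004 -1.    ] q [ 0.4632  0.2637 -0.0295  1.2785  0.     -0.8693] F [ 0.1436 -0.1712 -2.3923] w 0.012009310268581035
time: 15.5
tcp_pos: [0.5224, 0.333, 0.2341]
orientation: [-1.313, -1.032, 1.032]
ft_force: [-1.2, -0.6, -2.7]
gripper_width: 0.0116
t 15.5 tcp [0.5224 0.333  0.2341] zang 166.34880491407668 ydir [ 0.0002  0.     -1.    ] q [ 0.4633  0.2652 -0.0352  1.2702 -0.0001 -0.8693] F [-1.2284 -0.6178 -2.7241] w 0.011628527684284766
```

```bash
python3 -m inch '[[[0,0.003,0,0,0,0,0],[0,0.002,0,0,0,0,0],[0,0,0,0,0,0,0]]]' 80;python3 -m inch '[[[0,0.002,0,0,0,0,0],[0,0,0,0,0,0,0],[0,0,0,0,0,0,0]]]';python3 go.py
```

```text
time: 15.8
tcp_pos: [0.5221, 0.3329, 0.2308]
orientation: [-1.312, -1.032, 1.032]
ft_force: [0.7, -0.6, -3.9]
gripper_width: 0.0118
time: 16.1
tcp_pos: [0.5224, 0.333, 0.2302]
orientation: [-1.313, -1.032, 1.032]
ft_force: [-1.1, -1.1, -0.0]
gripper_width: 0.0117
t 16.1 tcp [0.5224 0.333  0.2302] zang 166.35210795049227 ydir [ 0.0004  0.0001 -1.    ] q [ 0.4633  0.2669 -0.0411  1.2623 -0.0001 -0.8693] F [-1.0809 -1.0853 -0.0397] w 0.01167175261643529
```

Weight has gone onto the hook (force went from -2.7 to about 0 N). Releasing, partly open first.

```bash
python3 -m inch '[[[0,0.001,0,0,0,0,0],[0,0,0,0,0,0,0.2],[0,0,0,0,0,0,0.3],[0,0,0,0,0,0,0.4],[0,0,0,0,0,0,0.5],[0,0,0,0,0,0,0.5],[0,0,0,0,0,0,0.5]]]' 40;python3 go.py;python3 look.py w7;python3 ts.py 3 basket_bar; python3 - <<'E'
import cv2
a=cv2.imread('pics/scene3.png');cv2.imwrite('pics/z8.png',cv2.resize(a[75:180,350:450],(570,600),interpolation=cv2.INTER_CUBIC))
E
```

```text
time: 16.8
tcp_pos: [0.5223, 0.3331, 0.2292]
orientation: [-1.313, -1.032, 1.032]
ft_force: [-1.0, -0.2, 0.8]
gripper_width: 0.0428
t 16.8 tcp [0.5223 0.3331 0.2292] zang 166.34924959762836 ydir [ 0.0001  0.0001 -1.    ] q [ 0.4633  0.2676 -0.0423  1.2607  0.     -0.8692] F [-1.0028 -0.1735  0.7816] w 0.04278592587010211
top basket_bar [(array([167.3, 215.5]), 0.87)]
scene basket_bar [(array([390.1, 118.1]), 0.86)]
basket_bar [0.5317 0.3537 0.267 ] res [-0.4791 -0.4136]
```

View pics/w7.png

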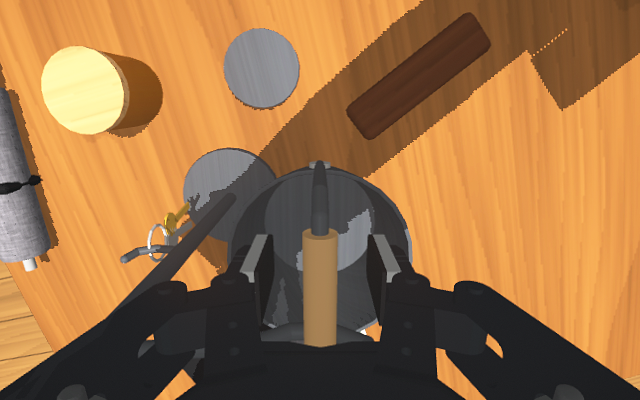

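View pics/z8.png

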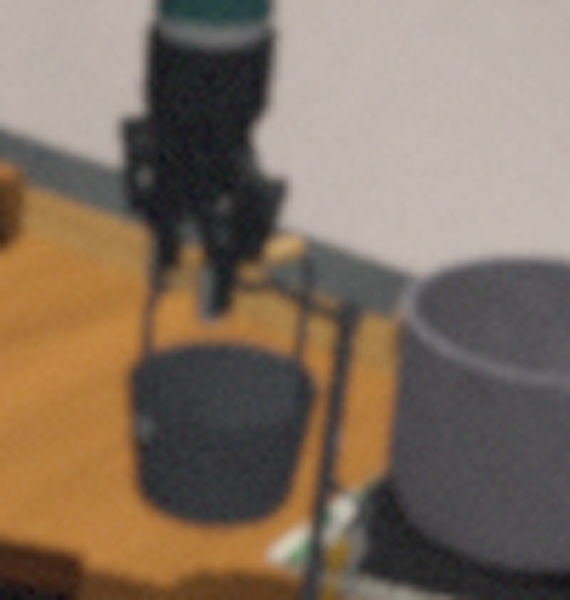

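The basket hangs free. Next I withdraw straight up and check.

```bash
python3 -m inch '[[[0,-0.02,0,0,0,0,0.5],[0,-0.03,0,0,0,0,0.5],[0,-0.04,0,0,0,0,0.5],[0,-0.04,0,0,0,0,0.5],[0,-0.04,0,0,0,0,0.5],[0,0,0,0,0,0,0.5]]]' 40;python3 look.py w8 basket_bar;python3 ts.py 4 basket_bar; python3 - <<'E'
import cv2
a=cv2.imread('pics/scene4.png');cv2.imwrite('pics/z9.png',cv2.resize(a[75:180,350:450],(570,600),interpolation=cv2.INTER_CUBIC))
E
```

```text
time: 17.65
tcp_pos: [0.5243, 0.334, 0.3367]
orientation: [-1.314, -1.039, 1.025]
ft_force: [-0.3, 0.7, 0.8]
gripper_width: 0.0424
basket_bar [(array([324.5, 240.5]), 0.94)]
top basket_bar [(array([162.9, 215.7]), 0.88)]
scene basket_bar [(array([389.4, 117.9]), 0.58)]
basket_bar [0.5286 0.3605 0.2661] res [1.0096 0.8548]
```

View pics/w8.png

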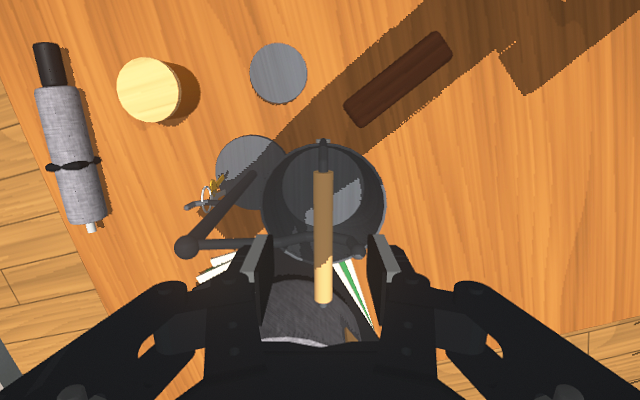

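View pics/z9.png

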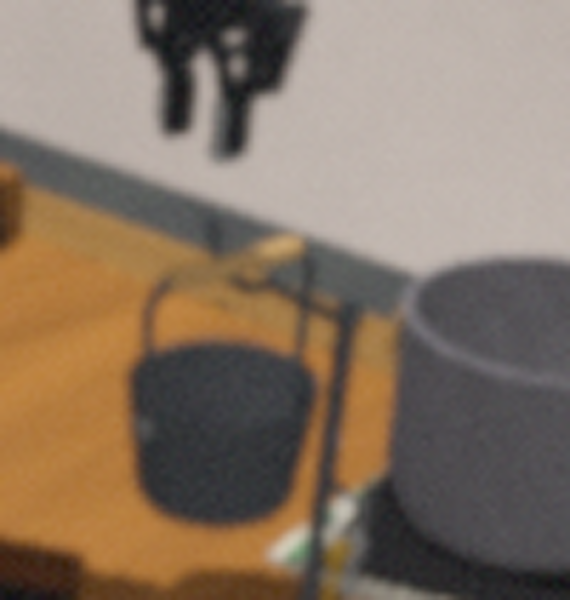

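```bash
python3 -m inch '[[[0,0,0,0,-0.085,0,0.5],[0,0,0,0,-0.085,0,0.5],[0,0,0,0,-0.085,0,0.5],[0,0,0,0,-0.085,0,0.5],[0,0,0,0,0,0,1]]]' 40;python3 go.py 0.53 -0.095 0.33 197
```

```text
time: 18.45
tcp_pos: [0.5218, 0.3328, 0.33]
orientation: [-1.054, -1.422, 1.425]
ft_force: [0.0, -0.6, -0.7]
gripper_width: 0.0557
t 18.45 tcp [0.5218 0.3328 0.33  ] zang -163.06234543965704 ydir [-0.0019 -0.001  -1.    ] q [ 0.4633  0.2352  0.1253  1.4631 -0.     -1.4031] F [ 0.0176 -0.6105 -0.7126] w 0.055745601090924655
shift frac [-0.686   0.0006  0.1947] dist 0.4278676383805562
turn frac [-0.0013 -0.0007 -0.0002] shift frac after turn [-0.6858 -0.      0.1954]
```

```bash
python3 -m inch '[[[-0.05,0,0.014,0,0,0,1],[-0.07,0,0.02,0,0,0,1],[-0.07,0,0.02,0,0,0,1],[-0.07,0,0.02,0,0,0,1],[-0.07,0,0.02,0,0,0,1],[-0.07,0,0.02,0,0,0,1],[-0.07,0,0.02,0,0,0,1]]]' 40;python3 -m inch '[[[-0.07,0,0.02,0,0,0,1],[-0.07,0,0.02,0,0,0,1],[-0.05,0,0.014,0,0,0,1],[-0.026,0,0.007,0,0,0,1],[0,0,0,0,0,0,1],[0,0,0,0,0,0,1]]]';python3 go.py; python3 look.py w9 dish_center dish_grip ball_center dish
```

```text
time: 19.15
tcp_pos: [0.527, 0.0382, 0.3307]
orientation: [-1.056, -1.421, 1.422]
ft_force: [0.4, -0.1, 0.1]
gripper_width: 0.0854
time: 19.75
tcp_pos: [0.5302, -0.0942, 0.3308]
orientation: [-1.054, -1.423, 1.422]
ft_force: [0.5, 0.2, 0.3]
gripper_width: 0.0854
t 19.75 tcp [ 0.5302 -0.0942  0.3308] zang -163.11804266961275 ydir [-0.0008  0.001  -1.    ] q [-0.2964  0.0867 -0.0481  1.4371  0.0008 -2.1618] F [0.4802 0.2456 0.3445] w 0.08542451903119418
dish_center [(array([319.3, 222.5]), 0.63)]
dish_grip [(array([320.4, 149.2]), 0.77)]
ball_center [(array([317. , 223.7]), 0.91)]
dish [(array([317.1, 217.3]), 0.88)]
```

View pics/w9.png

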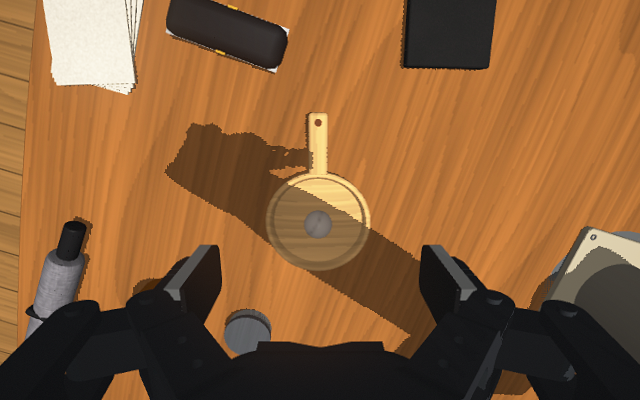

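```bash
python3 - <<'E'
from h import *
np.set_printoptions(precision=4,suppress=True)
c=dict(np.load('w_w9.npz'));C=cloud(c)
print('rim edges',[at_z(c,p,.02) for p in [(265.5,221),(370.5,221),(318,271)]])
ce=at_z(c,(318,220.7),.026);he=at_z(c,(317,112.5),.026);print('center',ce,'handle end',he,'len',np.linalg.norm(ce-he),'ang',np.degrees(np.arctan2(*(ce-he)[[1,0]])))
hs=C[120:165,312:323].reshape(-1,3);print('handle top z',np.median(hs[:,2]),'table',np.median(C[100:160,350:390,2]), 'ball',at_z(c,(317.5,224),.026),at_depth(c,(317.5,224)))
m=C[115:168,290:345,2]>.016
for r in (120,135,150,160):
    cols=np.where(C[r,295:345,2]>.015)[0]+295;print(r,cols.min(),cols.max(),at_z(c,((cols.min()+cols.max())/2,r),.026))
t=dict(np.load('c_top4.npz'))
for a,b in [((317,112.5),None)]:
    pass
l=optics.place_of('wrist','dish_grip')[0]['xy']
optics.capture('top');g=optics.place_of('top','dish_grip');print(g[:1])
if g:print('tri grip',tri([ray(c,l),ray(t,g[0]['xy'])]),at_z(c,l,.019))
E
```

```text
rim edges [array([0.5738, 0.0264, 0.02  ]), array([ 0.4291, -0.0174,  0.02  ]), array([0.4783, 0.0814, 0.02  ])]
center [0.5022 0.0019 0.026 ] handle end [ 0.5467 -0.1412  0.026 ] len 0.14976214238607138 ang 107.26899072590712
handle top z 0.026134941648388366 table 0.00015891705045434357 ball [0.5015 0.0069 0.026 ] [0.5034 0.     0.0444]
120 308 327 [ 0.5433 -0.1322  0.026 ]
135 308 326 [ 0.5383 -0.1133  0.026 ]
150 308 326 [ 0.5326 -0.0942  0.026 ]
160 308 326 [ 0.5287 -0.0812  0.026 ]
[{'xy': [357.8, 218.3], 'score': 0.73}]
tri grip [ 0.5327 -0.0943  0.0274] [ 0.5282 -0.0955  0.019 ]
```

```bash
python3 go.py 0.5327 -0.0945 0.07 197
```

```text
t 20.15 tcp [ 0.5304 -0.0941  0.3313] zang -162.99311869043763 ydir [ 0.0001  0.0001 -1.    ] q [-0.2957  0.0862 -0.0477  1.4367  0.0001 -2.1633] F [-0.8702 -1.2826 -0.2828] w 0.08545945974435629
shift frac [-0.0017  0.4355 -0.0034] dist 0.2612957343058192
turn frac [0.0001 0.0001 0.    ] shift frac after turn [-0.0017  0.4355 -0.0035]
```

```bash
python3 -m inch '[[[-0.0017,0.04,-0.0034,0,0,0,1],[0,0.06,0,0,0,0,1],[0,0.06,0,0,0,0,1],[0,0.06,0,0,0,0,1],[0,0.06,0,0,0,0,1],[0,0.06,0,0,0,0,1],[0,0.055,0,0,0,0,1],[0,0.04,0,0,0,0,1],[0,0,0,0,0,0,1],[0,0,0,0,0,0,1]]]' 40; python3 look.py w10 dish_grip; python3 go.py 0.5327 -0.0945 0.005 197
```

```text
time: 21.15
tcp_pos: [0.5327, -0.095, 0.0704]
orientation: [-1.054, -1.424, 1.424]
ft_force: [0.1, 0.0, 0.4]
gripper_width: 0.0853
dish_grip [(array([321.3, 214.7]), 0.73)]
t 21.25 tcp [ 0.5343 -0.0956  0.072 ] zang -163.0446836892874 ydir [ 0.0033 -0.001  -1.    ] q [-0.2962  0.2667 -0.4033  0.8973  0.     -2.1629] F [ 0.8736 -0.1901 -0.6702] w 0.08540355024905256
shift frac [0.0027 0.1117 0.0024] dist 0.06707175435734859
turn frac [ 0.0018 -0.0005 -0.0012] shift frac after turn [0.0025 0.1117 0.002 ]
```

View pics/w10.png

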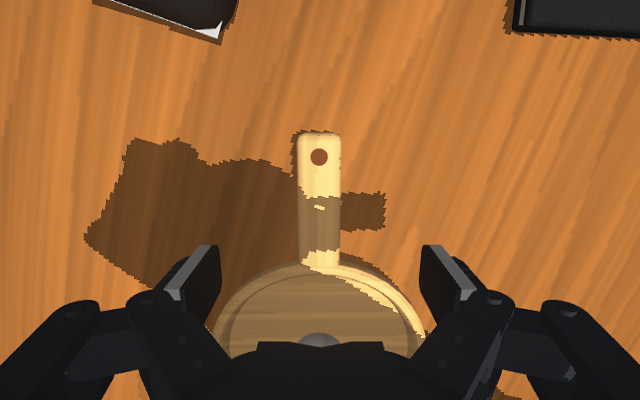

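```bash
python3 - <<'E'
from h import *
c=dict(np.load('w_w10.npz'))
print(proj(c,(0.5327,-0.095,.019)),proj(c,(0.5327,-0.095,.026)))
E
python3 -m inch '[[[0.002,0.03,0,0,0,0,1],[0,0.03,0,0,0,0,1],[0,0.025,0,0,0,0,1],[0,0.015,0,0,0,0,1],[0,0.01,0,0,0,0,1],[0,0,0,0,0,0,1],[0,0,0,0,0,0,1]]]' 25; python3 go.py 0.5327 -0.0945 0.005 197
```

```text
[317.77561577 213.38572279] [317.71971822 217.30585101]
time: 21.95
tcp_pos: [0.5331, -0.0943, 0.005]
orientation: [-1.056, -1.424, 1.424]
ft_force: [0.6, -1.0, 0.3]
gripper_width: 0.0853
t 21.95 tcp [ 0.5331 -0.0943  0.005 ] zang -163.04739857145432 ydir [ 0.0014 -0.0004 -1.    ] q [-0.2945  0.3524 -0.4597  0.7572 -0.     -2.1611] F [ 0.6309 -1.0022  0.3302] w 0.08532362818160023
shift frac [-0.0002  0.      0.0007] dist 0.0004319572791681105
turn frac [ 0.0008 -0.0005 -0.0005] shift frac after turn [-0.0002  0.      0.0007]
```

```bash
python3 -m inch '[[[0,0,0,0,0,0,0.8],[0,0,0,0,0,0,0.6],[0,0,0,0,0,0,0.5],[0,0,0,0,0,0,0.42],[0,0,0,0,0,0,0.38],[0,0,0,0,0,0,0.36],[0,0,0,0,0,0,0.35],[0,0,0,0,0,0,0.34]]]' 25; python3 go.py; python3 look.py w11
```

```text
time: 22.75
tcp_pos: [0.5323, -0.094, 0.0042]
orientation: [-1.054, -1.424, 1.424]
ft_force: [-0.1, -1.0, 0.6]
gripper_width: 0.029
t 22.75 tcp [ 0.5323 -0.094   0.0042] zang -163.04812899156047 ydir [-0.0001 -0.     -1.    ] q [-0.2945  0.3533 -0.4609  0.7567 -0.     -2.1612] F [-0.1111 -0.9563  0.5625] w 0.02898339065907772
```

View pics/w11.png

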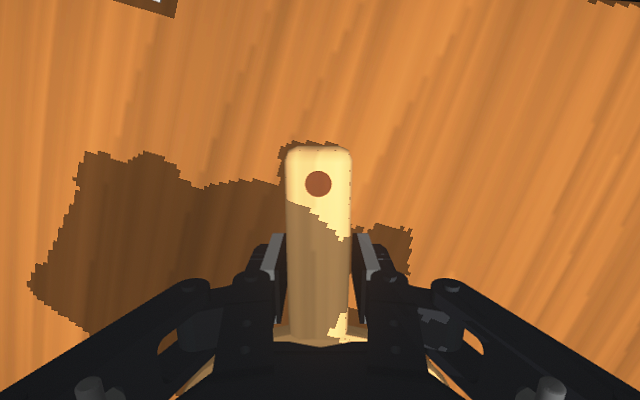

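Handle centred between the pads (columns 286–351, pads at 281 and 356). Now closing gently, then firming up.

```bash
python3 -m inch '[[[0,0,0,0,0,0,0.33],[0,0,0,0,0,0,0.31],[0,0,0,0,0,0,0.29],[0,0,0,0,0,0,0.27],[0,0,0,0,0,0,0.1],[0,0,0,0,0,0,0]]]' 25; python3 -m inch '[[[0,0,0,0,0,0,0],[0,0,0,0,0,0,0],[0,0,0,0,0,0,0]]]' 60;python3 -m inch '[[[0,0,0,0,0,0,0],[0,0,0,0,0,0,0],[0,0,0,0,0,0,0]]]' 110; python3 go.py; python3 look.py w12;python3 ts.py 5 ball_center dish_center basket_bar
```

```text
time: 23.4
tcp_pos: [0.5326, -0.094, 0.0044]
orientation: [-1.055, -1.424, 1.423]
ft_force: [0.7, 1.1, 0.9]
gripper_width: 0.0252
time: 23.7
tcp_pos: [0.5326, -0.094, 0.0044]
orientation: [-1.055, -1.424, 1.423]
ft_force: [1.3, 0.8, 1.4]
gripper_width: 0.025
time: 24.0
tcp_pos: [0.5326, -0.0941, 0.0044]
orientation: [-1.055, -1.424, 1.423]
ft_force: [1.0, 1.5, 3.1]
gripper_width: 0.0235
t 24.0 tcp [ 0.5326 -0.0941  0.0044] zang -163.04992305406955 ydir [ 0.0007  0.     -1.    ] q [-0.2945  0.353  -0.4605  0.7566  0.0002 -2.1611] F [1.035  1.5033 3.1306] w 0.02345131595157657
top ball_center [(array([325.9, 234. ]), 0.43)]
top dish_center [(array([324.3, 230.8]), 0.9)]
top basket_bar [(array([164.6, 215.4]), 0.57)]
scene ball_center [(array([311. , 216.7]), 0.45)]
scene dish_center [(array([315.1, 215.5]), 0.59)]
scene basket_bar [(array([389.9, 118.1]), 0.63)]
ball_center [0.4967 0.0036 0.004 ] res [-1.148  -0.9035]
dish_center [0.5072 0.0099 0.0116] res [-1.8   -1.439]
basket_bar [0.5304 0.3582 0.266 ] res [0.381  0.3253]
```

View pics/w12.png

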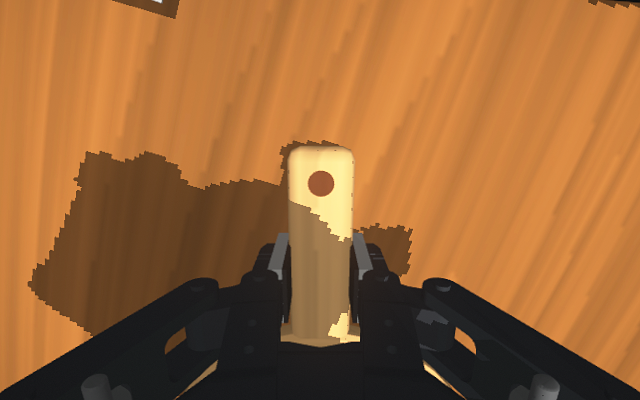

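View pics/scene5.png

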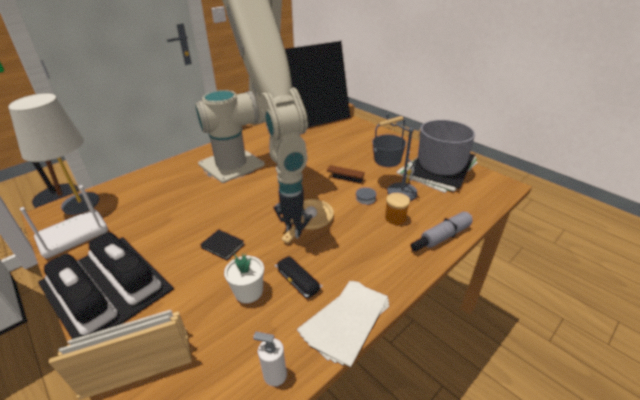

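```bash
python3 -m inch '[[[0,-0.002,0,0,0,0,0],[0,-0.004,0,0,0,0,0],[0,-0.006,0,0,0,0,0],[0,-0.008,0,0,0,0,0],[0,-0.008,0,0,0,0,0],[0,-0.006,0,0,0,0,0],[0,-0.003,0,0,0,0,0],[0,0,0,0,0,0,0],[0,0,0,0,0,0,0]]]' 110; python3 go.py; python3 look.py w13;python3 ts.py 6 ball_center dish_center
cat > tilt.py <<'E'
from h import *
import sys
np.set_printoptions(precision=4,suppress=True)
# handle top plane in wrist depth, tool frame slope
c=dict(np.load('w_%s.npz'%sys.argv[1]));C=cloud(c);img=c['img'].astype(int)
m=np.zeros(C.shape[:2],bool);m[150:335,295:347]=1
m&=(img[...,0]>img[...,2]+25)
p=C[m];p=p[abs(p[:,2]-np.median(p[:,2]))<.015]
A=np.c_[p[:,:2]-p[:,:2].mean(0),np.ones(len(p))];w=np.linalg.lstsq(A,p[:,2],rcond=None)[0];r=p[:,2]-A@w;k=abs(r)<.003
w=np.linalg.lstsq(A[k],p[k,2],rcond=None)[0];print('handle top n',k.sum(),'slope',w,'z',w[2])
E
python3 tilt.py w12;python3 tilt.py w13
```

```text
time: 25.35
tcp_pos: [0.5322, -0.0941, 0.0264]
orientation: [-1.054, -1.424, 1.424]
ft_force: [-0.7, 0.5, -4.3]
gripper_width: 0.0239
t 25.35 tcp [ 0.5322 -0.0941  0.0264] zang -163.0496902064283 ydir [-0. -0. -1.] q [-0.2945  0.3225 -0.4447  0.8036 -0.     -2.1611] F [-0.7447  0.4944 -4.2834] w 0.023927573078403652
top ball_center [(array([323.5, 229.4]), 0.63)]
top dish_center [(array([324. , 234.8]), 0.6)]
scene ball_center [(array([311.1, 211.5]), 0.39), (array([346. , 180.6]), 0.16)]
scene dish_center [(array([312.5, 210.7]), 0.84), (array([223.8, 246.9]), 0.19)]
ball_center [0.5052 0.0053 0.0311] res [0.44   0.3407]
dish_center [0.4949 0.0102 0.0252] res [-1.6932 -1.3466]
handle top n 9566 slope [0.0044 0.0083 0.0256] z 0.025630876522282825
handle top n 9552 slope [ 0.0086 -0.007   0.0478] z 0.04779517108785214
```

View pics/w13.png

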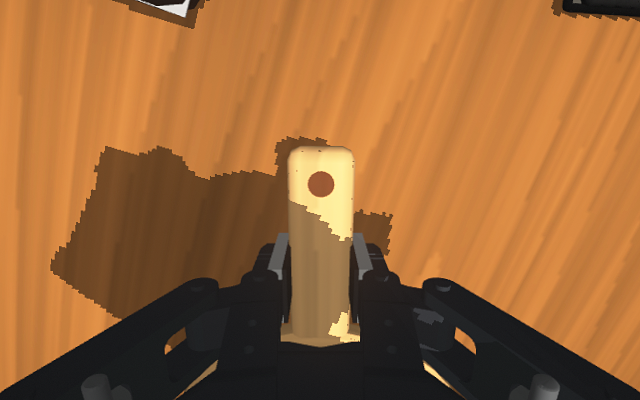

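View pics/scene6.png

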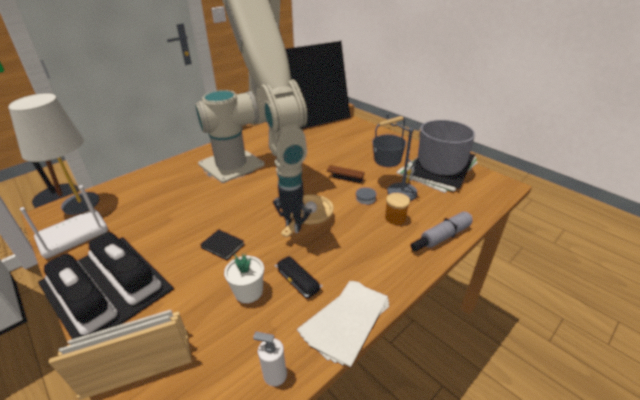

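The dish is airborne and level (tilt change about 0.015 rad), with the ball in it. I continue lifting.

```bash
python3 -m inch '[[[0,-0.004,0,0,0,0,0],[0,-0.008,0,0,0,0,0],[0,-0.012,0,0,0,0,0],[0,-0.016,0,0,0,0,0],[0,-0.02,0,0,0,0,0],[0,-0.02,0,0,0,0,0],[0,-0.02,0,0,0,0,0],[0,-0.02,0,0,0,0,0],[0,-0.02,0,0,0,0,0],[0,-0.02,0,0,0,0,0]]]' 110;python3 -m inch '[[[0,-0.02,0,0,0,0,0],[0,-0.02,0,0,0,0,0],[0,-0.02,0,0,0,0,0],[0,-0.016,0,0,0,0,0],[0,-0.012,0,0,0,0,0],[0,-0.008,0,0,0,0,0],[0,-0.004,0,0,0,0,0],[0,0,0,0,0,0,0],[0,0,0,0,0,0,0]]]' 110; python3 go.py; python3 look.py w14;python3 ts.py 7 ball_center dish_center;python3 tilt.py w14;python3 - <<'E'
import cv2
a=cv2.imread('pics/scene7.png')[120:260,240:380];b=cv2.imread('pics/top7.png')[170:290,270:410]
cv2.imwrite('pics/z10.png',cv2.hconcat([cv2.resize(a,(400,400),interpolation=2),cv2.resize(b,(400,400),interpolation=2)]))
E
```

```text
time: 26.7
tcp_pos: [0.5323, -0.0941, 0.1236]
orientation: [-1.055, -1.424, 1.424]
ft_force: [-0.1, 0.0, -4.4]
gripper_width: 0.0238
time: 27.6
tcp_pos: [0.5319, -0.0939, 0.1819]
orientation: [-1.054, -1.423, 1.424]
ft_force: [-0.1, -0.1, -3.1]
gripper_width: 0.0236
t 27.6 tcp [ 0.5319 -0.0939  0.1819] zang -163.04981572827958 ydir [-0.0009  0.0002 -1.    ] q [-0.2945  0.1595 -0.2803  1.1319 -0.     -2.1611] F [-0.0687 -0.0629 -3.0969] w 0.02355480777218449
top ball_center [(array([322.4, 229.2]), 0.65), (array([395.3, 168.7]), 0.63)]
top dish_center []
scene ball_center [(array([309.2, 168.7]), 0.49)]
scene dish_center [(array([311.3, 169.4]), 0.59)]
ball_center [0.4992 0.0062 0.1956] res [-0.2039 -0.1597]
handle top n 9548 slope [ 0.0074 -0.0072  0.2033] z 0.20329286433273291
```

View pics/z10.png

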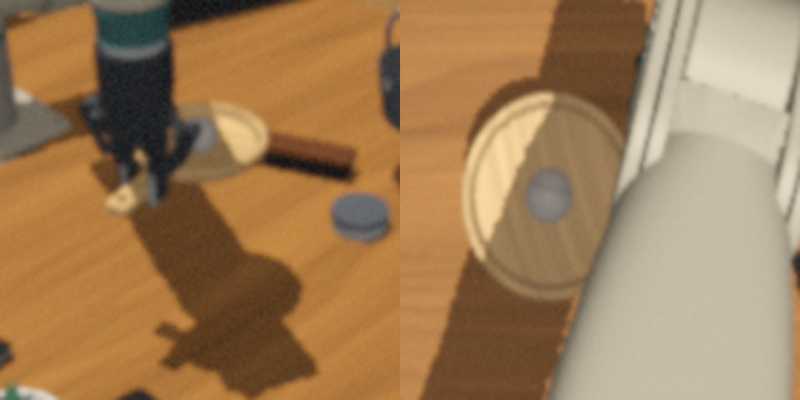

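Level, ball centred, at z ≈ 0.19 m with the handle still to the side. Now the slow quarter turn.

```bash
python3 -m inch '[[[0,0,0,0,0.005,0,0],[0,0,0,0,0.01,0,0],[0,0,0,0,0.015,0,0],[0,0,0,0,0.02,0,0],[0,0,0,0,0.025,0,0],[0,0,0,0,0.03,0,0],[0,0,0,0,0.03,0,0],[0,0,0,0,0.03,0,0],[0,0,0,0,0.03,0,0],[0,0,0,0,0.03,0,0]]]' 110; python3 go.py;python3 -m inch '[[[0,0,0,0,0.03,0,0],[0,0,0,0,0.03,0,0],[0,0,0,0,0.03,0,0],[0,0,0,0,0.03,0,0],[0,0,0,0,0.03,0,0],[0,0,0,0,0.03,0,0],[0,0,0,0,0.03,0,0],[0,0,0,0,0.03,0,0],[0,0,0,0,0.03,0,0],[0,0,0,0,0.03,0,0]]]' 110; python3 go.py
```

```text
time: 28.95
tcp_pos: [0.5322, -0.094, 0.1824]
orientation: [-1.237, -1.164, 1.165]
ft_force: [-0.5, -0.1, -4.3]
gripper_width: 0.0235
t 28.95 tcp [ 0.5322 -0.094   0.1824] zang 176.53294425794695 ydir [-0.0003 -0.     -1.    ] q [-0.2945  0.1592 -0.2797  1.1322 -0.0001 -1.8048] F [-0.4699 -0.0799 -4.3277] w 0.023468154805550742
time: 29.95
tcp_pos: [0.532, -0.094, 0.1823]
orientation: [-1.414, -0.809, 0.81]
ft_force: [0.3, -0.9, -3.6]
gripper_width: 0.0239
t 29.95 tcp [ 0.532  -0.094   0.1823] zang 149.52879140691363 ydir [-0.0008  0.0001 -1.    ] q [-0.2945  0.1592 -0.2798  1.1325 -0.0001 -1.3335] F [ 0.3478 -0.918  -3.5723] w 0.023893346768829014
```

```bash
python3 -m inch '[[[0,0,0,0,0.03,0,0],[0,0,0,0,0.03,0,0],[0,0,0,0,0.03,0,0],[0,0,0,0,0.03,0,0],[0,0,0,0,0.03,0,0],[0,0,0,0,0.03,0,0],[0,0,0,0,0.03,0,0],[0,0,0,0,0.03,0,0],[0,0,0,0,0.03,0,0],[0,0,0,0,0.03,0,0]]]' 110; python3 go.py 0.53 -0.09 0.18 90
```

```text
time: 30.95
tcp_pos: [0.5318, -0.0939, 0.1822]
orientation: [-1.524, -0.444, 0.446]
ft_force: [-0.2, 0.6, -3.0]
gripper_width: 0.0238
t 30.95 tcp [ 0.5318 -0.0939  0.1822] zang 122.53041885449205 ydir [-0.0012  0.0004 -1.    ] q [-0.2945  0.1593 -0.28    1.1328  0.0001 -0.8622] F [-0.1567  0.5695 -3.0216] w 0.02382204081694468
shift frac [0.001  0.0036 0.007 ] dist 0.004772335061412288
turn frac [-0.0005  0.3614 -0.0007] shift frac after turn [-0.003   0.0036  0.0064]
```

```bash
python3 -m inch '[[[0,0,0,0,0.03,0,0],[0,0,0,0,0.03,0,0],[0,0,0,0,0.03,0,0],[0,0,0,0,0.03,0,0],[0,0,0,0,0.03,0,0],[0,0,0,0,0.03,0,0],[0,0,0,0,0.03,0,0],[0,0,0,0,0.03,0,0],[0,0,0,0,0.03,0,0],[0,0,0,0,0.026,0,0]]]' 110;python3 -m inch '[[[0,0,0,0,0.022,0,0],[0,0,0,0,0.018,0,0],[0,0,0,0,0.013,0,0],[0,0,0,0,0.008,0,0],[0,0,0,0,0.004,0,0],[0,0,0,0,0,0,0],[0,0,0,0,0,0,0],[0,0,0,0,0,0,0]]]' 110; python3 go.py; python3 look.py w15;python3 ts.py 8 ball_center dish_center basket_bar;python3 tilt.py w15;python3 - <<'E'
import cv2
a=cv2.imread('pics/scene8.png')[90:290,220:420];b=cv2.imread('pics/top8.png')[130:290,240:400]
cv2.imwrite('pics/z11.png',cv2.hconcat([cv2.resize(a,(400,400),interpolation=2),cv2.resize(b,(400,400),interpolation=2)]))
E
```

```text
time: 31.95
tcp_pos: [0.5317, -0.0937, 0.1821]
orientation: [-1.568, -0.08, 0.082]
ft_force: [-0.1, 0.4, -4.0]
gripper_width: 0.0235
time: 32.75
tcp_pos: [0.5323, -0.094, 0.1824]
orientation: [-1.571, -0.003, 0.003]
ft_force: [-0.9, 0.2, -2.8]
gripper_width: 0.0237
t 32.75 tcp [ 0.5323 -0.094   0.1824] zang 90.21537925950706 ydir [ 0.  0. -1.] q [-0.2944  0.1591 -0.2796  1.132   0.     -0.2982] F [-0.8671  0.1859 -2.7873] w 0.023745582104764622
top ball_center [(array([363.7, 173.9]), 0.35)]
top dish_center [(array([362.8, 175.7]), 0.58), (array([363.6, 175. ]), 0.34)]
top basket_bar [(array([166.8, 215.7]), 0.7)]
scene ball_center [(array([314.6, 199.6]), 0.6)]
scene dish_center [(array([316.7, 203.9]), 0.94)]
scene basket_bar [(array([391.3, 116.3]), 0.8)]
ball_center [ 0.6338 -0.0952  0.1989] res [-0.7363 -0.5735]
dish_center [ 0.6343 -0.0922  0.1826] res [-1.6103 -1.2695]
basket_bar [0.5326 0.3544 0.2728] res [-1.3875 -1.2093]
handle top n 9542 slope [-0.0127 -0.0051  0.2036] z 0.20360619270560223
```

View pics/z11.png

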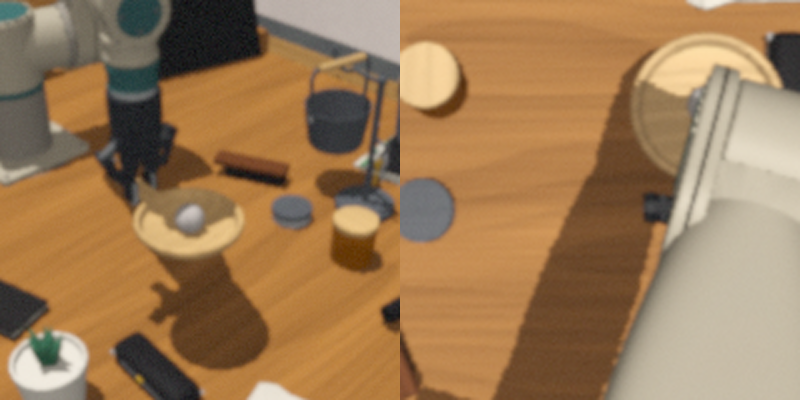

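View pics/scene8.png

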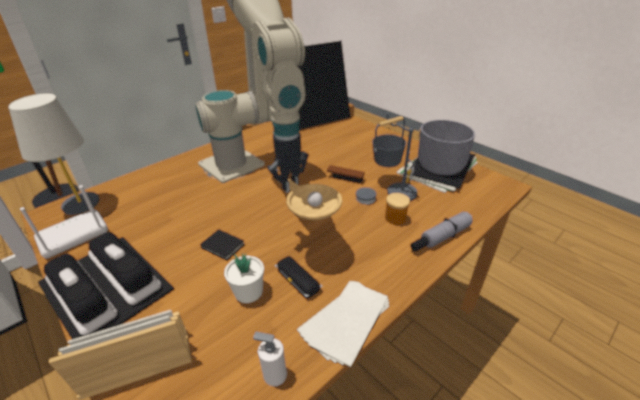

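View pics/w15.png

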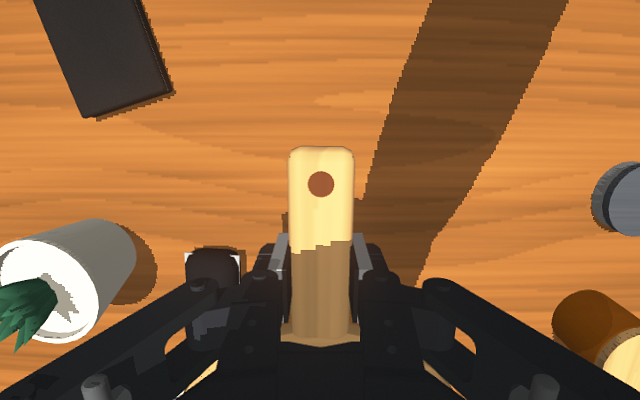

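```bash
python3 -m inch '[[[0,0,0,0,0,0,0],[0,0,0,0,0,0,0],[0,0,0,0,0,0,0],[0,0,0,0,0,0,0],[0,0,0,0,0,0,0],[0,0,0,0,0,0,0],[0,0,0,0,0,0,0],[0,0,0,0,0,0,0]]]' 110; python3 - <<'E'
from h import *
np.set_printoptions(precision=4,suppress=True)
c=optics.capture('scene');C=cloud(c);img=c['img'].astype(int);save(c,'scene9')
X,Y,Z=C[...,0],C[...,1],C[...,2]
m=(abs(X-.637)<.09)&(abs(Y+.094)<.09)&(Z>.15)&(Z<.25)
sat=img.max(-1)-img.min(-1)
b=m&(sat<35)&(Z>.19);d=m&(sat>=35)
bb=C[b];print('ball pts',len(bb),bb.mean(0),bb[:,2].max())
o=np.array(c['pose'])[:3,3]
from scipy.optimize import least_squares
f=least_squares(lambda p:np.linalg.norm(bb-p,axis=1)-.02,bb.mean(0)-[0,0,.01],loss='soft_l1',f_scale=.002);print('ball centre fit',f.x)
dd=C[d];hi=dd[(dd[:,2]>np.percentile(dd[:,2],55))];
rim=dd
print('dish extents',np.percentile(dd,[1,99],axis=0),'mid',np.percentile(dd,[1,99],axis=0).mean(0))
for _ in range(1):
    A=np.c_[hi[:,:2]-hi[:,:2].mean(0),np.ones(len(hi))];print('rim plane',np.linalg.lstsq(A,hi[:,2],rcond=None)[0])
for t in ['brush','tin','case','wallet','candle']:
    l=optics.place_of('scene',t)[:1];print(t,l and np.round(l[0]['xy'],1))
print(sensors.sense()['time'])
E
```

```text
time: 34.0
tcp_pos: [0.5323, -0.0941, 0.1824]
orientation: [-1.571, -0.003, 0.003]
ft_force: [0.2, -0.0, -4.2]
gripper_width: 0.0239
ball pts 160 [ 0.6447 -0.1025  0.2125] 0.22633249238433928
ball centre fit [ 0.6355 -0.0956  0.205 ]
dish extents [[ 0.5535 -0.1696  0.1846]
 [ 0.708  -0.0277  0.2078]] mid [ 0.6307 -0.0987  0.1962]
rim plane [-0.0075 -0.0029  0.2019]
brush [345.8 181.3]
tin [370.1 197.5]
case [297.9 279.3]
wallet [225.8 246.2]
candle [394.4 219.9]
34.3
```

```bash
python3 -c "
from bench import r
print(r.close_job())"; python3 go.py
```

```text
the job is handed in; nothing more can be done
None
the job is handed in; nothing more can be done
```

The basket hangs by its bar on the upper hook, and the arm is holding the dish by its handle with the bowl straight across to you. I handed the job in at about 34 s of the 72 s allowed. No verdict was reported.

- **Basket:** I gripped the bar off-centre, hung it and let go. The last wrist view showed the wire under the middle of the bar, and the last pictures still show it hanging.
- **Dish:** I gripped the handle at up to 110 N and lifted straight up about 18 cm (dish middle at roughly 0.19 m). Then I turned it slowly by 107°. At the end the jaws stood at 90.2°, so the dish's x is within about 1° of straight across. The handle and rim showed slopes of no more than about 0.013 rad.
- **Ball:** a fit to the depth picture put it at (0.636, -0.096). The dish's middle, worked out from the grip point, is at (0.637, -0.094), so the ball is about 2 mm off centre.
- **Other things:** brush, tin, case, wallet and candle look undisturbed in the last pictures. This was only a check by eye and by network picture positions.

**Checks that disagreed:**
- Top-and-scene triangulation put the hung bar 15 to 20 mm higher than the arm's own height reading did (0.251 m, against the 0.251 m seat). I took that as network noise, because the wrist view and the wrist force agreed that the bar was seated.
- The rough middle of the dish from its depth outline came out 6 to 8 mm from the middle worked out from the grip.

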